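# Interlock check on a sprung test-box lid

## Robot

A 6-joint arm with a two-finger parallel gripper is mounted at the origin on a cart in front of the work surface, level with it; the furniture and walls round the work are solid. World frame = base frame: x ahead of the robot, y to its left, z up, the work surface at z = 0. Lengths are in m, angles in degrees, forces in N, time in s.
With the tool pointing down it reaches from about 0.325 to 0.85 m from the base axis. Payload 15.5 kg.
Tool frame: the origin (TCP) lies midway between the tips of the shut fingers; the grasp point (between the pads) lies 19 mm behind it; y points along the fingers, x is the direction in which the jaws open and shut, and the axes are right-handed (so a half turn about y gives the same grasp; the last joint's range is limited). The gripper opens to 91 mm and grips with 3 to 60 N. Pads are 32 mm wide; open, the fingers measure 118 mm over their backs; the gripper's body (76 mm by 178 mm) begins 60 mm behind the grasp point.
Start: joints at [-72.622, 28.281, 77.091, -0, 74.628, -5.472], TCP at [0.243, -0.576, 0.214] pointing down, gripper open.
Joint ranges: [-166.48, 166.48], [-47.26, 123.95], [12.59, 153.08], [-70.14, 250.14], [6.76, 159.57], [-176.63, 176.63]. Speed limits (degrees/s): [108.29, 108.29, 147.25, 172.46, 172.46, 172.46].

## Interface

Orientations are given as a 3x3 rotation matrix whose columns are the frame's x, y, z axes.
In Python, from bench import ctrl gives the robot as it stands. The module is installed in compiled form; this text tells all that it offers. Calls block until the motion is done:
- ctrl.goto(position, orientation): joint-space move of the TCP to a pose.
- ctrl.move_l(position, vel=0.15, ori=None, contact_N=None): straight line of the TCP; ori=None keeps the orientation; vel is the mean speed in m/s. With contact_N (N) it stops when the force on the tool has changed by that much, and returns True; else False.
- ctrl.movej(angles): joint-space move.
- ctrl.command_gripper(opening): opening from 0.0 (shut) to 1.0 (fully open); the grip force is fixed at half the most; returns when the fingers have stopped.
- ctrl.sleep(seconds).
- ctrl.ik(position, orientation): joint angles nearest the present ones, or None.
- ctrl.read_camera(name): name is "scene" or "top"; returns the picture (400x640x3 uint8, blue, green, red); there is no depth.
- ctrl.camera_params(name): a dict with "fx", "fy", "cx", "cy" (pixels), "pose" (4x4, takes a point from camera to world coordinates). Camera axes: x right, y up, looking along -z (the intrinsics and any distortion apply to the point x, -y, -z); pixel columns grow to the right and rows downward; lengths in m; the calibration is good to about 2 mm. A picture is of the moment at which its call begins. camera_params takes no time and is no camera call.
A pose or a line that the arm cannot do raises ctrl.MotionError and nothing moves.
- ctrl.sign_off(): hands the job in, once; it reports no verdict.
Readings, each from a call of its own:
- ctrl.current_t(): time.
- ctrl.current_q(): joint angles.
- ctrl.current_dq(): joint speeds.
- ctrl.current_effort(): joint torques, N m.
- ctrl.current_tool_pos(): TCP position.
- ctrl.current_eef_rot(): TCP orientation.
- ctrl.current_contact_force(): force on the tool from outside, world axes, zero at the start.
- ctrl.current_wrist_torque(): the same for the moment, N m.
- ctrl.current_grip_width(): opening from 0.0 (shut) to 1.0 (fully open).
Only numpy, scipy, OpenCV 4.12 (cv2) and the standard library are available. Lean on these libraries where they do the work, as an engineer would, in place of code of your own. Each camera call takes 0.05 s, during which the arm holds its last target.

## Task

Check the lid interlock of the high-voltage test box: take the stylus out of its stand, press the recessed reset button in the top of the box's control pod fully down with its tip while the lid is still shut, and put the stylus back upright in its stand until it rests on its finger guard. Then lift the sprung lid by its bow handle until the lid's pointer stands level with the set pointer clamped on the arc scale, without swinging well past it, and finish while still holding the lid steadily there by the handle for the meter to be read. Leave the set pointer as it is set and the other things on the bench undisturbed.

Things in the scene. Friction and masses are not known exactly. Their poses are not given: they have to be found in the camera images.
- test_box: Grey sheet-metal test box, open inside with a transformer in it, 150 (x) x 190 (y) x 85 mm high, fixed to the bench. Origin: centre of its underside on the bench; x points away from the robot, y to the left, z up (in its own yaw). Its lid is hinged along its left (+y) top edge. On its right side sits a black control pod, 118 (x) x 64 (y) mm, 52 mm high, centred 128 mm to the right (y = -128 mm).
- button_mouth (a point): Centre of the mouth of the reset button's bore, level with the pod's top (52 mm above the bench), pod top face horizontal. The bore is 14 mm wide and vertical; the button's grey cap, 10.4 mm wide, lies 6 mm below the mouth.
- reset_button: Grey cap of the reset button, 10.4 mm wide; origin at the centre of its top face, 6 mm below the bore's mouth when released. Too deep in the narrow bore for fingers.
- reset_button_joint (a joint): Travel of the reset button in m: 0 released, 0.004 fully down; springs back. It takes about 1.4 N to start and 4.2 N to bottom.
- stylus: Round black stylus, 120 mm long, stands upright in the stand. Origin at the tip end, z along the stylus from the tip to the top. From the tip: steel tip 5 mm across for 14 mm, widening to an 8 mm shaft up to 45 mm, round finger guard 28 mm across from 45 to 50 mm, then the 12 mm grip from 50 to 120 mm. 40 g.
- stylus_stand: Dark steel weighted stand fixed on the bench: upright tube 36 mm across and 56 mm high on a 60 mm round foot. Origin: centre of the underside; the tube's bore is 17 mm wide, open at the top, 50 mm deep. The stylus hangs in it by its finger guard resting on the rim, its tip then 11 mm above the bench.
- lid_hinge (a point): Middle of the lid's hinge axis, 89 mm above the bench on the box's left top edge: in the box frame at (0, 90, 89) mm. The axis is level and runs along the box's x.
- lid_joint (a joint): Opening angle of the lid in rad: 0 shut, grows as its right edge goes up and to the left about the hinge. Its spring and weight pull it shut: about 6 N at the handle, along its arc, to start and about 9 N at 0.6 rad (14 N if pulled straight up there); let go, it snaps shut.
- lid: The lid with its handle and pointer: flat grey frame with a clear window, 154 (x) x 190 (y) x 12 mm; shut, its top lies 98 mm above the bench. Origin: the middle of the hinge axis; the lid lies toward its -y, z is square to the lid.
- lid_handle (a point): Steel bow handle on the lid: straight round bar 12 mm thick along the box's x, 74 mm clear between its two posts, 38 mm above the lid's top. This point is the middle of the bar: with the lid shut 155 mm right of the hinge axis (y = -155 mm) and 47 mm above it; it turns with the lid about the hinge axis at 162 mm radius.
- lid_pointer_tip (a point): Tip of the dark pointer on the lid's front edge, 127.5 mm from the hinge axis. With the lid it sweeps an upright white arc scale fixed to the box's front, in its plane x = -86 mm: 106 to 150 mm radius about the hinge axis, up to 200 mm above the bench, ticks every 5 degrees from 0 to 45.
- set_pointer_tip (a point): Tip of the brass set pointer clamped on the outer rim of the arc scale, pointing inward, 127.5 mm from the hinge axis: when the lid is at the set angle, both tips meet. Its z axis is square to the radius, in the direction in which the lid pointer moves as the lid opens.
- set_pointer (a joint): Angle of the set pointer about the hinge axis in rad, counted like the lid's: the lid is at the mark when joint lid_joint equals this value. Held by friction; not to be moved. Between 0.30 and 0.62.
- reel: Reel of solder wire, 53 mm, standing on the left; a bystander. Origin: centre of its underside.
- big_capacitor: Blue can capacitor, 30 mm across, 46 mm high; a bystander on the left. Origin: centre of its underside.
- small_capacitor: Blue can capacitor, 25 mm across, 40 mm high; a bystander on the left. Origin: centre of its underside.
- tin: Flat round tin, 46 mm across, 18 mm high; a bystander behind the stand. Origin: centre of its underside.
- relay: Small blue relay block, 28 x 13 x 16 mm; a bystander in front on the left. Origin: centre of its underside.
There are look-alikes about, which are no part of the job. Of the things that look like the stylus, the smaller one is meant. Leave any purple look-alike of the stylus_stand alone.

How it is judged:
By the outcome, as a careful person would: the job done as asked, in the order asked, and still so for the second after the job is handed in, while the arm keeps its last pose, push and grip.
It also fails if it takes over 64 s, if anything falls off the work surface, if the arm or the gripper's body presses on something with over 40 N, if the wrist force passes 120 N, or if a joint passes its speed limit or range.

## Working session

There is one attempt and no reset: what is moved stays moved. The work goes in short steps, each a Python script; the robot and the scene stay as the last script left them, time stands still between calls to the robot, and variables do not carry over. Pictures are saved under pics/ and viewed, and the job is handed in when it is done.

```bash
mkdir -p pics
python3 - <<'E'
from bench import ctrl
import cv2,numpy as np
for n in("scene","top"):
    im=ctrl.read_camera(n); cv2.imwrite(f"pics/{n}0.png",im); p=ctrl.camera_params(n)
    print(n,{k:(np.round(v,4).tolist()) for k,v in p.items()})
print(ctrl.current_t(),ctrl.current_grip_width(),ctrl.current_eef_rot())
E
```

```text
scene {'fx': 393.8753, 'fy': 393.8753, 'cx': 323.3506, 'cy': 201.1545, 'pose': [[-0.7022, 0.5502, -0.452, 0.1003], [-0.7119, -0.5299, 0.4609, 0.3583], [0.014, 0.6454, 0.7638, 0.8634], [0.0, 0.0, 0.0, 1.0]]}
top {'fx': 468.5059, 'fy': 468.5059, 'cx': 318.4301, 'cy': 196.4431, 'pose': [[0.0164, 0.9936, -0.1119, 0.4207], [-0.9998, 0.017, 0.0043, -0.0838], [0.0061, 0.1118, 0.9937, 1.1813], [0.0, 0.0, 0.0, 1.0]]}
0.1 1.002942093125825 [[ 3.88332218e-01 -2.85893376e-04  9.21519401e-01]
 [-9.21518838e-01  1.02816486e-03  3.88332299e-01]
 [-1.05849550e-03 -9.99999431e-01  1.35813408e-04]]
```

View pics/scene0.png

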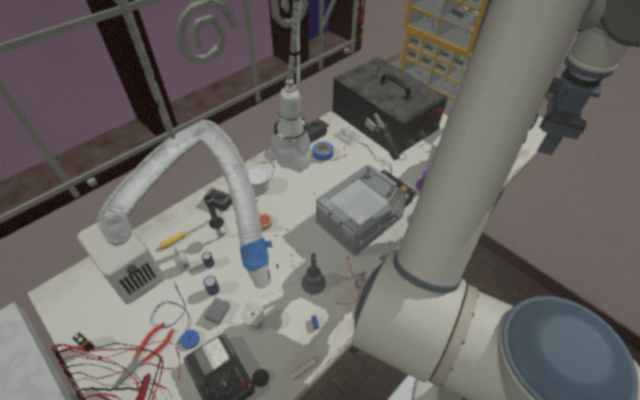

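View pics/top0.png

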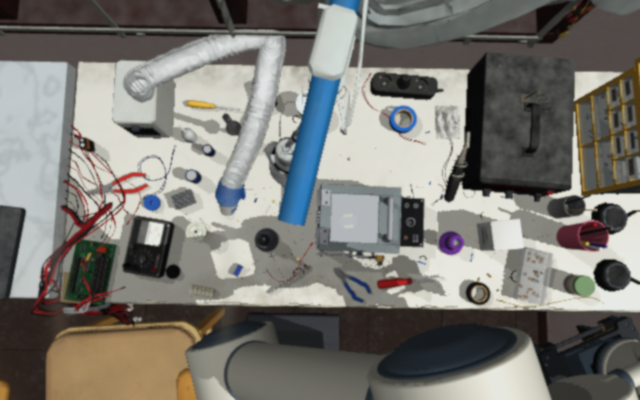

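The top view shows the box at about (360,220), the pod at (412,220), a dark stand with stylus at (266,240) and a purple look-alike at (452,242). I'll zoom in on these.

Run:
```python
import cv2
t=cv2.imread("pics/top0.png"); s=cv2.imread("pics/scene0.png")
def z(im,x0,y0,x1,y1,k,n): cv2.imwrite("pics/"+n,cv2.resize(im[y0:y1,x0:x1],None,fx=k,fy=k,interpolation=cv2.INTER_CUBIC))
z(t,300,165,480,285,4.4,"ta.png"); z(t,140,150,320,285,4.4,"tb.png")
z(s,290,130,450,250,5,"sa.png"); z(s,180,180,360,315,4.4,"sb.png")
```

```text
(no output)
```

View pics/ta.png

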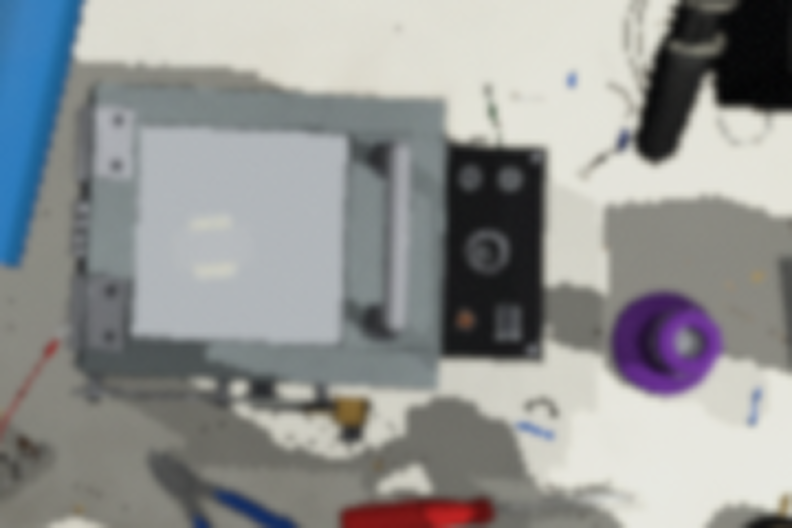

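View pics/tb.png

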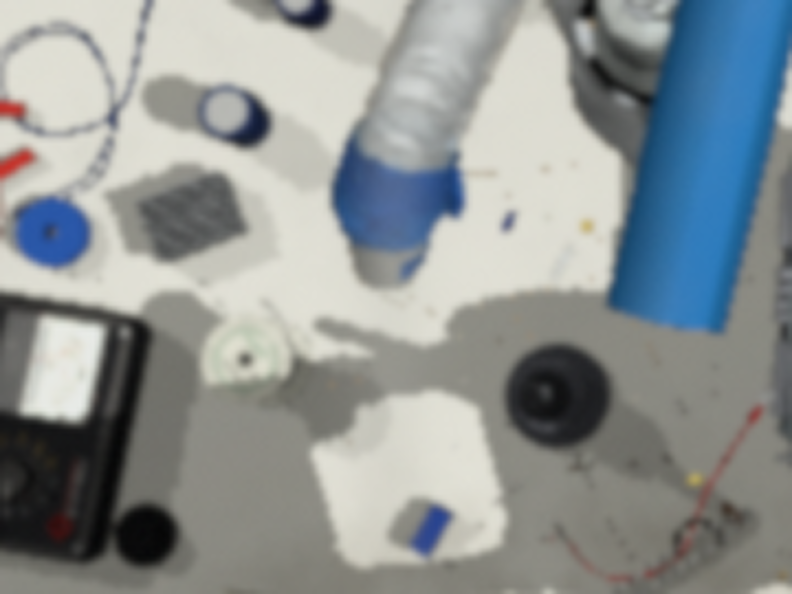

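View pics/sa.png

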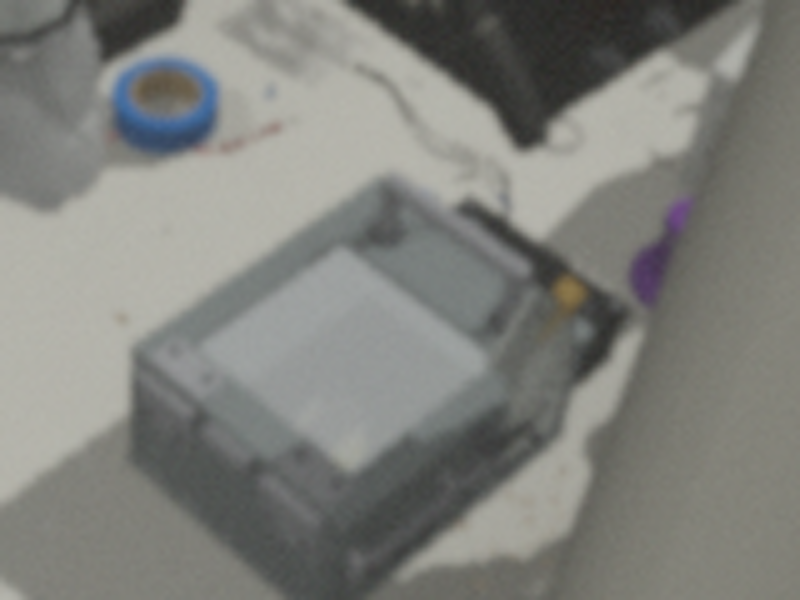

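View pics/sb.png

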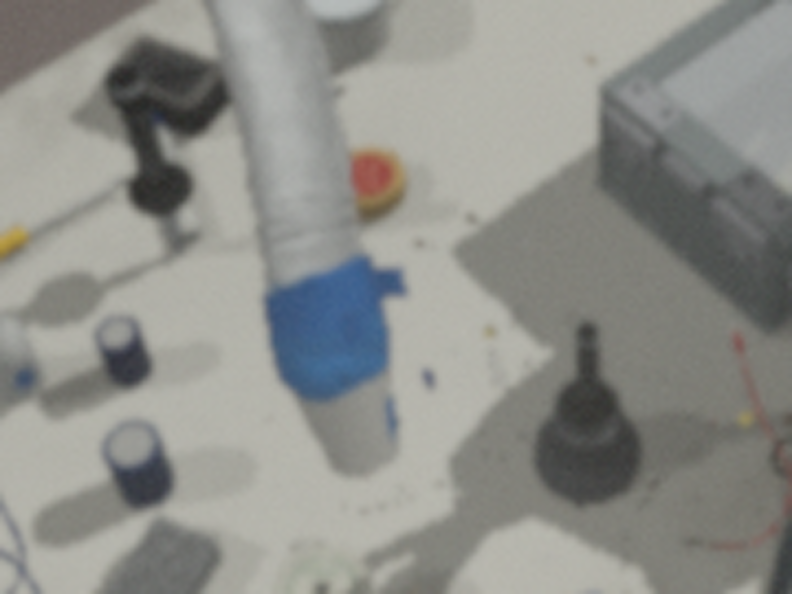

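```bash
cat > h.py <<'E'
import json,numpy as np,cv2
from bench import ctrl
def ray(n,u,v):
    p=ctrl.camera_params(n);P=np.array(p["pose"])
    d=P[:3,:3]@np.array([(u-p["cx"])/p["fx"],-(v-p["cy"])/p["fy"],-1]);return P[:3,3],d
def onz(n,u,v,z):
    o,d=ray(n,u,v);return o+d*(z-o[2])/d[2]
def proj(n,X):
    p=ctrl.camera_params(n);P=np.array(p["pose"]);c=P[:3,:3].T@(np.array(X)-P[:3,3])
    return np.array([p["cx"]+p["fx"]*c[0]/-c[2],p["cy"]-p["fy"]*c[1]/-c[2],-c[2]])
def tri(a,b):
    o1,d1=ray("scene",*a);o2,d2=ray("top",*b)
    A=np.stack([d1,-d2],1);t=np.linalg.lstsq(A,o2-o1,rcond=None)[0]
    p,q=o1+d1*t[0],o2+d2*t[1];return (p+q)/2,np.linalg.norm(p-q)
E
python3 - <<'E'
from h import *
np.set_printoptions(precision=4,suppress=True)
for px in((292,222),(280,215),(308,222),(340,60)):
  for z in(.2,.4,.5,.6,.7,.8,.9):
    X=onz("top",*px,z); print(px,z,X,proj("scene",X))
print("stylus top",tri((313.4,254.3),(263.9,239.8)))
print("foot",onz("top",266.8,240.2,.005), "tip131",onz("top",263.9,239.8,.131))
s=cv2.imread("pics/scene0.png");cv2.imwrite("pics/sc.png",cv2.resize(s[0:160,220:420],None,fx=4,fy=4,interpolation=cv2.INTER_CUBIC))
t=cv2.imread("pics/top0.png");cv2.imwrite("pics/tc.png",cv2.resize(t[90:230,180:330],None,fx=4,fy=4,interpolation=cv2.INTER_CUBIC))
E
```

```text
(292, 222) 0.2 [ 0.4764 -0.0335  0.2   ] [325.8987 207.3541   0.8573]
(292, 222) 0.4 [ 0.4651 -0.0438  0.4   ] [336.5641 136.96     0.7041]
(292, 222) 0.5 [ 0.4594 -0.0489  0.5   ] [343.8492  88.8766   0.6275]
(292, 222) 0.6 [ 0.4537 -0.054   0.6   ] [353.1597  27.4256   0.5509]
(292, 222) 0.7 [ 0.448  -0.0592  0.7   ] [365.4763 -53.8672   0.4744]
(292, 222) 0.8 [ 0.4424 -0.0643  0.8   ] [ 382.5356 -166.4624    0.3978]
(292, 222) 0.9 [ 0.4367 -0.0694  0.9   ] [ 407.7299 -332.7504    0.3212]
(280, 215) 0.2 [ 0.4907 -0.0081  0.2   ] [312.8961 210.0109   0.852 ]
(280, 215) 0.4 [ 0.4764 -0.0235  0.4   ] [324.0262 139.1103   0.6999]
(280, 215) 0.5 [ 0.4693 -0.0312  0.5   ] [331.6263  90.6965   0.6238]
(280, 215) 0.6 [ 0.4622 -0.0389  0.6   ] [341.3365  28.8416   0.5478]
(280, 215) 0.7 [ 0.455  -0.0466  0.7   ] [354.1769 -52.9541   0.4718]
(280, 215) 0.8 [ 0.4479 -0.0544  0.8   ] [ 371.9523 -166.1862    0.3957]
(280, 215) 0.9 [ 0.4408 -0.0621  0.9   ] [ 398.1845 -333.289     0.3197]
(308, 222) 0.2 [ 0.477 -0.067  0.2  ] [336.4352 199.0935   0.873 ]
(308, 222) 0.4 [ 0.4655 -0.0705  0.4   ] 
[... 310 characters left out ...]
]
(308, 222) 0.9 [ 0.4368 -0.079   0.9   ] [ 414.6959 -331.6374    0.3257]
(340, 60) 0.2 [ 0.8313 -0.1301  0.2   ] [258.4979 114.7807   1.0622]
(340, 60) 0.4 [ 0.7476 -0.1207  0.4   ] [268.8318  59.9292   0.8672]
(340, 60) 0.5 [ 0.7058 -0.116   0.5   ] [275.9614  22.0863   0.7698]
(340, 60) 0.6 [ 0.6639 -0.1112  0.6   ] [285.158  -26.7283   0.6723]
(340, 60) 0.7 [ 0.6221 -0.1065  0.7   ] [297.473  -92.0952   0.5749]
(340, 60) 0.8 [ 0.5803 -0.1018  0.8   ] [ 314.8163 -184.152     0.4774]
(340, 60) 0.9 [ 0.5384 -0.0971  0.9   ] [ 341.0577 -323.4387    0.3799]
stylus top (array([0.4417, 0.0342, 0.124 ]), np.float64(0.005194581641185116))
foot [0.441  0.0383 0.005 ] tip131 [0.4396 0.0318 0.131 ]
```

View pics/sc.png

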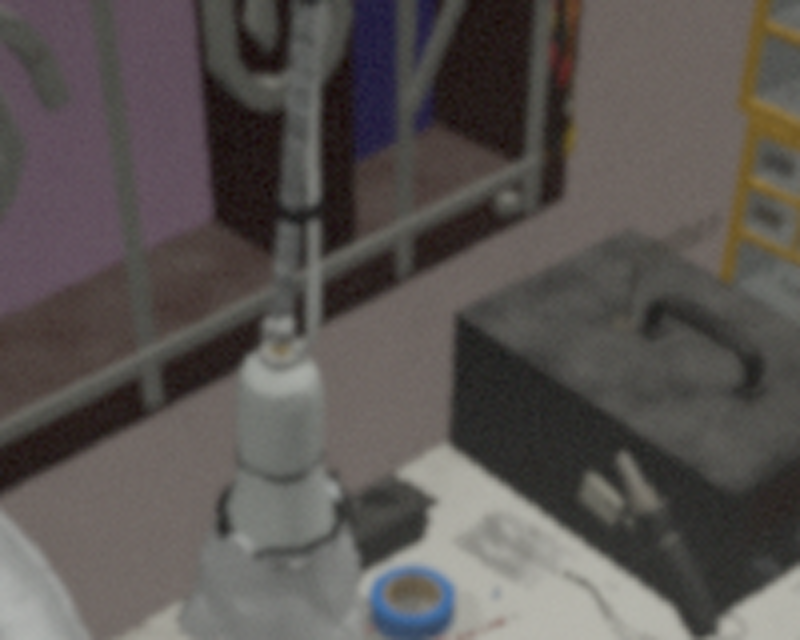

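View pics/tc.png

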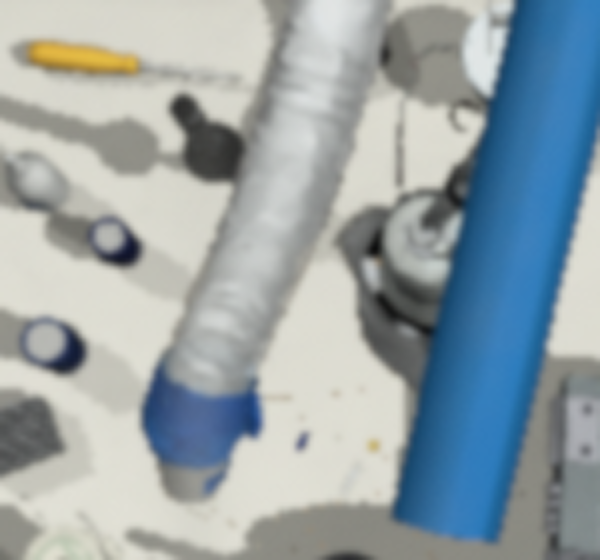

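The stylus (grip top about 0.12–0.13 m high, dark foot) stands in the dark stand. A larger look-alike with a ~33 mm disc stands at top (232,125), so ours is the smaller one. The blue tube is out of the scene camera's view, so it is at 0.65 m or higher. Next I'll measure accurately.

Run:
```python
from h import *
np.set_printoptions(precision=4,suppress=True)
T=np.mean([ctrl.read_camera("top").astype(float) for _ in range(4)],0);S=np.mean([ctrl.read_camera("scene").astype(float) for _ in range(6)],0)
T=T.astype(np.uint8);S=S.astype(np.uint8);cv2.imwrite("pics/topA.png",T);cv2.imwrite("pics/sceneA.png",S)
g=cv2.cvtColor(T,cv2.COLOR_BGR2GRAY)
# pod: dark mask
m=(g<60).astype(np.uint8); m[:, :398]=0; m[:,428:]=0; m[:194]=0; m[252:]=0
m=cv2.morphologyEx(m,cv2.MORPH_CLOSE,np.ones((7,7)))
c=max(cv2.findContours(m,0,2)[0],key=cv2.contourArea);r=cv2.minAreaRect(c);print("pod",r)
b=cv2.boxPoints(r);W=np.array([onz("top",*q,.052) for q in b]);print(W,W.mean(0)); print(np.linalg.norm(np.diff(W,axis=0),axis=1))
# ring
crop=g[205:240,395:430]
cv2.imwrite("pics/pod.png",cv2.resize(T[190:255,385:435],None,fx=9,fy=9,interpolation=cv2.INTER_CUBIC))
cv2.imwrite("pics/stand.png",cv2.resize(T[215:265,240:295],None,fx=11,fy=11,interpolation=cv2.INTER_CUBIC))
cv2.imwrite("pics/scl.png",cv2.resize(S[165:235,365:425],None,fx=8,fy=8,interpolation=cv2.INTER_CUBIC))
cv2.imwrite("pics/sst.png",cv2.resize(S[240:305,285:345],None,fx=9,fy=9,interpolation=cv2.INTER_CUBIC))
cv2.imwrite("pics/tset.png",cv2.resize(T[235:275,310:410],None,fx=8,fy=8,interpolation=cv2.INTER_CUBIC))
```

```text
pod ((411.5, 221.5), (47.0, 21.0), 90.0)
[[ 0.5475 -0.2891  0.052 ]
 [ 0.5484 -0.3402  0.052 ]
 [ 0.4349 -0.3392  0.052 ]
 [ 0.434  -0.2887  0.052 ]] [ 0.4912 -0.3143  0.052 ]
[0.051  0.1136 0.0505]
```

View pics/pod.png

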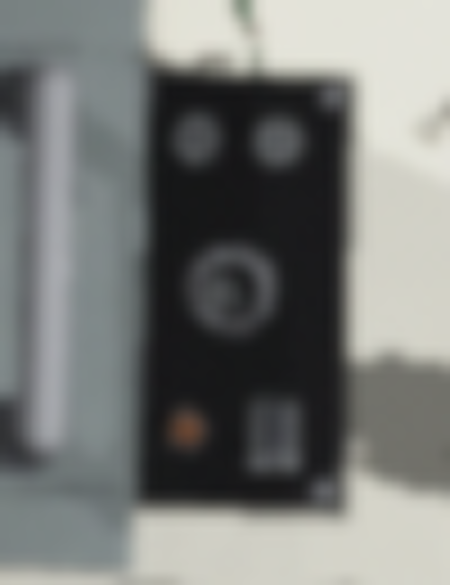

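View pics/stand.png

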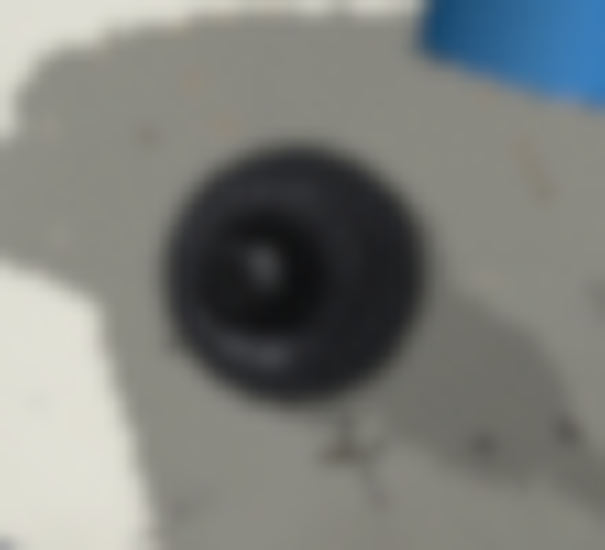

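View pics/scl.png

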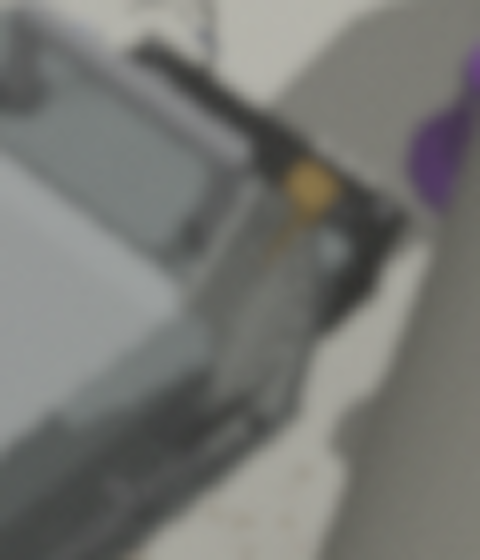

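View pics/sst.png

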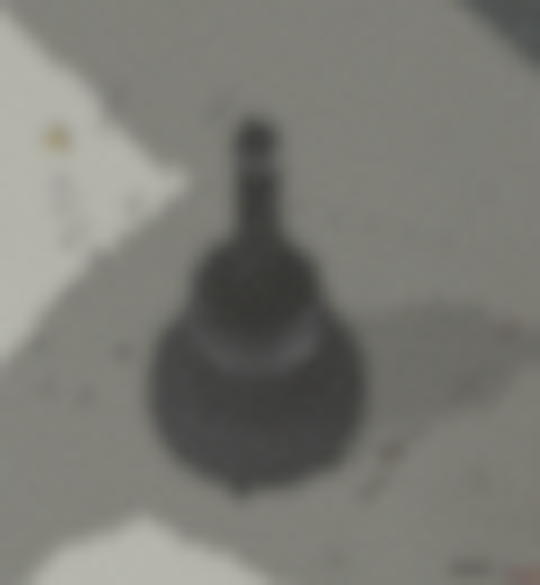

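View pics/tset.png

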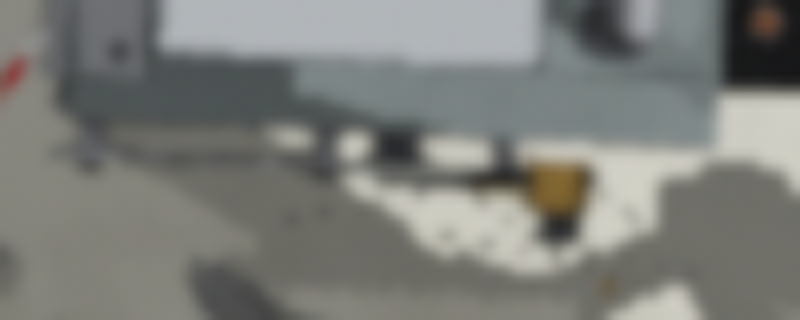

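Run:
```python
from h import *
np.set_printoptions(precision=4,suppress=True)
def P(x,y,k,x0,y0): return x0+(x+.5)/k-.5, y0+(y+.5)/k-.5
pod=lambda x,y:P(x,y,9,385,190); ta=lambda x,y:P(x,y,4.4,300,165)
print("foot",onz("top",*P(296,273,11,240,215),.01),"stop",onz("top",*P(262,265,11,240,215),.131))
print("tri stylus top",tri(P(256,120,9,285,240),P(262,265,11,240,215)))
b=onz("top",*pod(232,290),.052);print("button",b)
a1,a2=onz("top",*pod(355,78),.052),onz("top",*pod(345,510),.052);print("pod right",a1,a2,np.degrees(np.arctan2(a1[1]-a2[1],a1[0]-a2[0])),np.linalg.norm(a1-a2))
h1,h2=onz("top",*pod(53,75),.142),onz("top",*pod(42,450),.142);print("handle",h1,h2,np.degrees(np.arctan2(h1[1]-h2[1],h1[0]-h2[0])),(h1+h2)/2)
l1,l2=onz("top",*ta(445,100),.098),onz("top",*ta(437,387),.098);print("lid right",l1,l2,np.degrees(np.arctan2(l1[1]-l2[1],l1[0]-l2[0])),np.linalg.norm(l1-l2),(l1+l2)/2)
# model predictions for candidate pose
S=cv2.imread("pics/sceneA.png");hsv=cv2.cvtColor(S,cv2.COLOR_BGR2HSV)
for nm,im,win in(("scene",S,(180,205,390,415)),("top",cv2.imread("pics/topA.png"),(250,268,365,390))):
    hs=cv2.cvtColor(im,cv2.COLOR_BGR2HSV);r0,r1,c0,c1=win
    m=((hs[...,1]>90)&(hs[...,0]>8)&(hs[...,0]<32)&(hs[...,2]>90));k=np.zeros_like(m);k[r0:r1,c0:c1]=m[r0:r1,c0:c1]
    ys,xs=np.nonzero(k);print(nm,len(xs),xs.mean(),ys.mean(),sorted(zip(ys,xs)))
```

```text
foot [0.443  0.0387 0.01  ] stop [0.4422 0.033  0.131 ]
tri stylus top (array([0.4437, 0.0345, 0.1281]), np.float64(0.003721395904629556))
button [ 0.4902 -0.3115  0.052 ]
pod right [ 0.5479 -0.345   0.052 ] [ 0.432  -0.3413  0.052 ] -1.8242796105975865 0.11603390529109657
handle [ 0.5373 -0.2492  0.142 ] [ 0.4445 -0.2464  0.142 ] -1.7163959116411192 [ 0.4909 -0.2478  0.142 ]
lid right [ 0.5674 -0.2803  0.098 ] [ 0.4161 -0.2756  0.098 ] -1.7705388126036044 0.1513708682539173 [ 0.4917 -0.2779  0.098 ]
scene 28 403.57142857142856 188.07142857142858 [(np.int64(185), np.int64(403)), (np.int64(186), np.int64(402)), (np.int64(186), np.int64(403)), (np.int64(186), np.int64(404)), (np.int64(186), np.int64(405)), (np.int64(187), np.int64(401)), (np.int64(187), np.int64(402)), (np.int64(187), np.int64(403)), (np.int64(187), np.int64(404)), (np.int64(187), np.int64(405)), (np.int64(187), np.int64(406)), (np.int64(188), np.int64(401)), (np.int64(188), np.int64(402)), (np.int64(188), np.int64(403)), (np.int64(188), np.int64(404)), (np.int64(188), np.int64(405)), (np.int64(188), np.int64(406)), (n
[... 782 characters left out ...]
.int64(257), np.int64(382)), (np.int64(258), np.int64(376)), (np.int64(258), np.int64(377)), (np.int64(258), np.int64(378)), (np.int64(258), np.int64(379)), (np.int64(258), np.int64(380)), (np.int64(258), np.int64(381)), (np.int64(258), np.int64(382)), (np.int64(259), np.int64(376)), (np.int64(259), np.int64(377)), (np.int64(259), np.int64(378)), (np.int64(259), np.int64(379)), (np.int64(259), np.int64(380)), (np.int64(259), np.int64(381)), (np.int64(259), np.int64(382)), (np.int64(260), np.int64(377)), (np.int64(260), np.int64(378)), (np.int64(260), np.int64(379)), (np.int64(260), np.int64(380)), (np.int64(260), np.int64(381)), (np.int64(260), np.int64(382)), (np.int64(261), np.int64(378))]
```

Run:
```python
from h import *
np.set_printoptions(precision=4,suppress=True)
def P(x,y,k,x0,y0): return x0+(x+.5)/k-.5, y0+(y+.5)/k-.5
T=cv2.imread("pics/topA.png")
c=cv2.resize(T[215:265,240:295],None,fx=11,fy=11,interpolation=cv2.INTER_CUBIC).astype(float)
cv2.imwrite("pics/stand2.png",np.clip((c-5)*4,0,255).astype(np.uint8))
X=np.array([.443,.0387]);
for z in(.01,.061,.131):print(z,proj("scene",[*X,z]),(np.array(proj("top",[*X,z])[:2])-[240,215]+.5)*11-.5)
print((np.array(proj("scene",[*X,.131])[:2])-[285,240]+.5)*9-.5,(np.array(proj("scene",[*X,.061])[:2])-[285,240]+.5)*9-.5,(np.array(proj("scene",[*X,.01])[:2])-[285,240]+.5)*9-.5)
```

```text
0.01 [312.9986 280.7547   0.954 ] [296.2122 272.8102]
0.061 [312.8661 269.9755   0.915 ] [271.6864 267.8972]
0.131 [312.6646 253.5937   0.8616] [234.1529 260.3786]
[252.9817 126.343 ] [254.7947 273.7799] [255.9877 370.7923]
```

View pics/stand2.png

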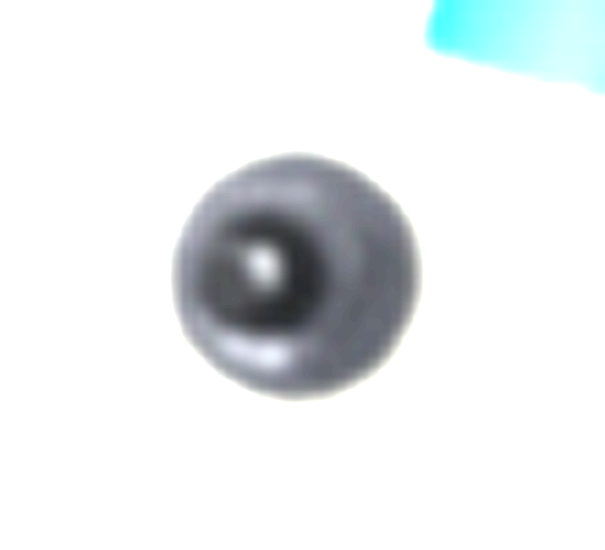

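```bash
cat >> h.py <<'E'
YAW=np.radians(-1.77);O=np.array([.494,-.183,0.])
Rb=np.array([[np.cos(YAW),-np.sin(YAW),0],[np.sin(YAW),np.cos(YAW),0],[0,0,1]])
def onbox(n,u,v,xb):
    o,d=ray(n,u,v);o=Rb.T@(o-O);d=Rb.T@d;return o+d*(xb-o[0])/d[0]
def lang(p): return np.arctan2(p[2]-.089,.090-p[1]),np.hypot(p[2]-.089,.090-p[1])
def boxw(p): return O+Rb@np.array(p)
E
python3 - <<'E'
from h import *
np.set_printoptions(precision=4,suppress=True)
def P(x,y,k,x0,y0): return x0+(x+.5)/k-.5, y0+(y+.5)/k-.5
X,e=tri((403.57,188.07),(379.15,258.06));b=Rb.T@(X-O);print("block",b,e,lang(b))
for q in((310,187),(300,210),(290,225),(275,250)):
  for xb in(-.086,-.09):
    p=onbox("scene",*P(*q,8,365,165),xb);print(q,xb,p,lang(p))
# lid pointer at 0 deg predicted
for a in(0,.3,.4,.5,.6):
  for r in(.106,.1275,.15):
    w=boxw([-.086,.09-r*np.cos(a),.089+r*np.sin(a)]);u=proj("scene",w)[:2];v=proj("top",w)[:2]
    print(a,r,(u-[365,165]+.5)*8-.5,(v-[310,235]+.5)*8-.5)
S=cv2.imread("pics/sceneA.png");c=cv2.resize(S[175:215,380:420],None,fx=14,fy=14,interpolation=cv2.INTER_CUBIC).astype(float)
cv2.imwrite("pics/scl2.png",np.clip((c-30)*1.5,0,255).astype(np.uint8))
for y in(.0373,):
  R=np.array([[0,0,1],[-1,0,0],[0,-1,0.]]);print(ctrl.ik([.443,y,.086],R),ctrl.ik([.443,y,.25],R),ctrl.ik([.4902,-.3115,.2],R))
E
```

```text
block [-0.0889 -0.0392  0.1778] 0.0005806914135238734 (np.float64(0.6021644964628294), np.float64(0.15683097808554045))
(310, 187) -0.086 [-0.086  -0.0437  0.1726] (np.float64(0.558795191402806), np.float64(0.1576426658321897))
(310, 187) -0.09 [-0.09   -0.0366  0.1811] (np.float64(0.6289259991644709), np.float64(0.15655639308577712))
(300, 210) -0.086 [-0.086  -0.0412  0.1642] (np.float64(0.5200494959056485), np.float64(0.15123358752688304))
(300, 210) -0.09 [-0.09   -0.0342  0.1728] (np.float64(0.5934072349184718), np.float64(0.14981916737239775))
(290, 225) -0.086 [-0.086  -0.0376  0.1601] (np.float64(0.5083703786477243), np.float64(0.1461216267294352))
(290, 225) -0.09 [-0.09   -0.0307  0.1688] (np.float64(0.5843499098131156), np.float64(0.14465643325535882))
(275, 250) -0.086 [-0.086  -0.0326  0.1527] (np.float64(0.47894294788082103), np.float64(0.13811756645215684))
(275, 250) -0.09 [-0.09   -0.0257  0.1614] (np.float64(0.5594478753542306), np.float64(0.13645266814118748))
0 0.106 [208.0242 410.229 ] [435.9193 169.0613]
0 0.1275 [252.7341 374.2073] [510.1346 172.5958]
0 0.15 [298.6091 337.247 ] [587.7993 176.2946]
0.3 0.106 [212.6591 355.022 ] [430.5629 169.8014]
0.3 0.1275 [259.7364 306.9302] [506.3073 173.6178]
0.3 0.15 [308.5535 257.0611] [586.5566 177.6612]
0.4 0.106 [209.5549 340.5099] [421.1563 169.6821]
0.4 0.1275 [256.5602 288.9596] [495.7727 173.517 ]
0.4 0.15 [305.4937 235.2948] [575.1525 177.5967]
0.5 0.106 [204.0449 328.2828] [407.8934 169.3714]
0.5 0.1275 [250.4976 273.6459] [480.4918 173.1823]
0.5 0.15 [299.0522 216.5368] [558.0368 177.2528]
0.6 0.106 [196.1116 318.5302] [390.8196 168.8676]
0.6 0.1275 [241.5041 261.2363] [460.4849 172.6097]
0.6 0.15 [289.1486 201.1   ] [535.1877 176.6224]
[ -2.8916  25.3827 110.215   -0.      44.4024  87.1084] [-2.8916 11.3348 98.1023 -0.     70.563  87.1084] [-38.324  25.513  84.537  -0.     69.95   51.676]
```

View pics/scl2.png

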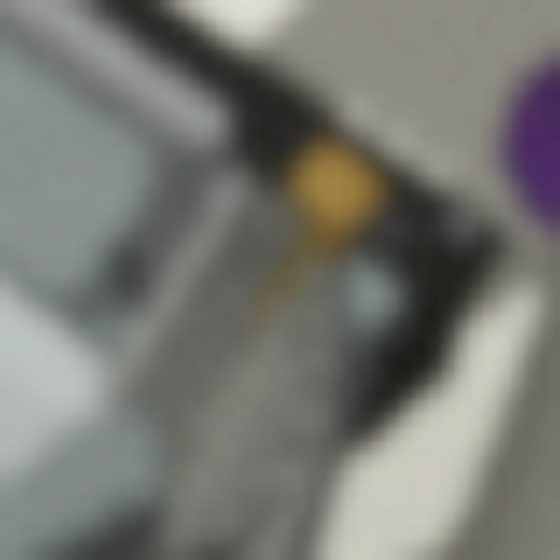

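Run:
```python
from h import *
from scipy.optimize import least_squares
np.set_printoptions(precision=4,suppress=True)
D=[]
for x in(.35,.45,.6):
  for z in(.1,.3):
    for t in(0,.4,-.4):
      # tool dir tilt in xz plane
      yv=np.array([np.sin(t),0,-np.cos(t)]);xv=np.array([0,-1.,0]);R=np.stack([xv,yv,np.cross(xv,yv)],1)
      q=ctrl.ik([x,0,z],R)
      if q is not None: D.append((x,z,t,*np.radians(q)))
D=np.array(D);print(D[0],len(D))
def f(p):
  h,a,L1,L2,Lt,o=p
  x,z,t=D[:,:3].T;q2,q3=D[:,4],D[:,5]
  r=a+L1*np.sin(q2)+L2*np.sin(q2+q3);zz=h+L1*np.cos(q2)+L2*np.cos(q2+q3)
  return np.r_[r-(np.sqrt(x**2)-Lt*np.sin(t)),zz-(z+Lt*np.cos(t))]
s=least_squares(f,[.2,0,.4,.4,.3,0]);print(s.x,s.cost)
h,a,L1,L2,Lt,_=s.x
for x,z in((.35,.3),(.443,.25),(.443,.2),(.58,.25)):
  q=np.radians(ctrl.ik([x,0,z],np.array([[0,0,1],[-1,0,0],[0,-1,0.]])));print(x,z,"elbow",a+L1*np.sin(q[1]),h+L1*np.cos(q[1]),"wrist z",z+Lt)
```

```text
[ 0.35    0.1     0.     -0.1711  0.3208  2.1229 -0.      0.6979  1.3997] 17
[ 0.169  -0.0096  0.5212  0.3713  0.3008  0.    ] 0.007790369872343308
0.35 0.3 elbow -0.012643893137334881 0.6902736538210944 wrist z 0.6007674098660813
0.443 0.25 elbow 0.09165280354001744 0.680355838688735 wrist z 0.5507674098660813
0.443 0.2 elbow 0.12278346118405488 0.6731940802408347 wrist z 0.5007674098660813
0.58 0.25 elbow 0.1918719928602901 0.6497762788762168 wrist z 0.5507674098660813
```

Run:
```python
from h import *
np.set_printoptions(precision=4,suppress=True)
R=np.array([[0,0,1],[-1,0,0],[0,-1,0.]])
ctrl.goto([.345,-.25,.2],R);print(ctrl.current_t())
ctrl.move_l([.36,.037,.2],vel=.25);print(ctrl.current_t())
ctrl.move_l([.443,.037,.17],vel=.2);print(ctrl.current_t(),ctrl.current_tool_pos())
cv2.imwrite("pics/top1.png",ctrl.read_camera("top"));cv2.imwrite("pics/scene1.png",ctrl.read_camera("scene"))
```

```text
1.8917
3.1917
3.7833 [0.4422 0.0366 0.1697]
```

View pics/scene1.png

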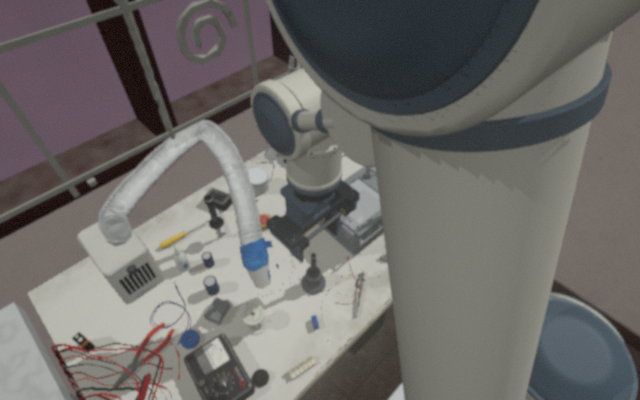

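View pics/top1.png

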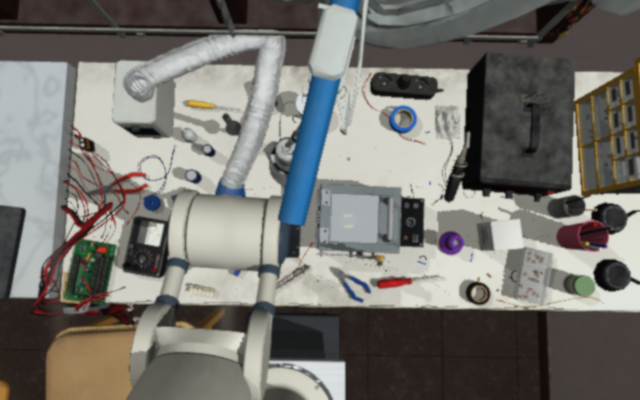

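Run:
```python
from h import *
for y in(-.018,.037,.092):
  for z in(.17,.22): print(y,z,proj("scene",[.442,y,z]))
s=cv2.imread("pics/scene1.png");cv2.imwrite("pics/s1z.png",cv2.resize(s[160:310,240:400],None,fx=5,fy=4,interpolation=cv2.INTER_CUBIC))
```

```text
-0.018 0.17 [331.7289232  228.73384054   0.85744908]
-0.018 0.22 [332.45684174 214.50603237   0.81926142]
0.037 0.17 [313.45068093 243.37023025   0.83210177]
0.037 0.22 [313.32264732 229.39218801   0.79391411]
0.092 0.17 [294.02387508 258.92633772   0.80675445]
0.092 0.22 [292.92636225 245.26023383   0.76856679]
```

View pics/s1z.png

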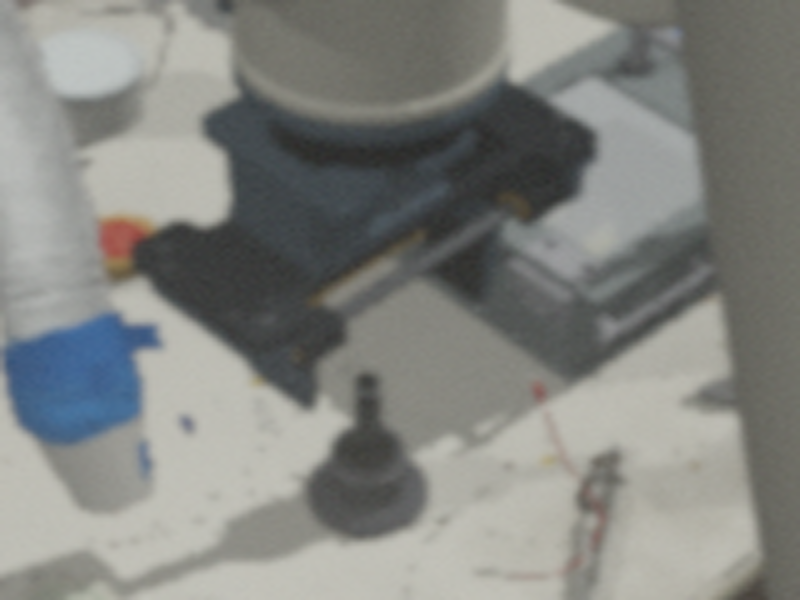

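Run:
```python
from h import *
print(tri((262,283),(228,211)))
print(tri((270,245),(245,193)))
```

```text
(array([0.51223618, 0.13484073, 0.03013834]), np.float64(0.004656083334379378))
(array([0.54599613, 0.08079284, 0.09853516]), np.float64(0.004792632989807826))
```

Run:
```python
from h import *
np.set_printoptions(precision=4,suppress=True)
print(ctrl.move_l([.443,.037,.088],vel=.12,contact_N=6),ctrl.current_t(),ctrl.current_tool_pos())
print(ctrl.current_contact_force())
ctrl.command_gripper(0.0);print(ctrl.current_t(),ctrl.current_grip_width()*91,ctrl.current_contact_force(),ctrl.current_tool_pos())
cv2.imwrite("pics/scene2.png",ctrl.read_camera("scene"))
s=cv2.imread("pics/scene2.png");cv2.imwrite("pics/s2z.png",cv2.resize(s[160:310,240:400],None,fx=5,fy=4,interpolation=cv2.INTER_CUBIC))
```

```text
False 4.7167 [0.4432 0.037  0.0885]
[ 0.556  -0.3044 -0.4261]
5.9083 11.478869110021343 [ 0.6039 -0.2024 -1.6079] [0.443 0.037 0.088]
```

View pics/s2z.png

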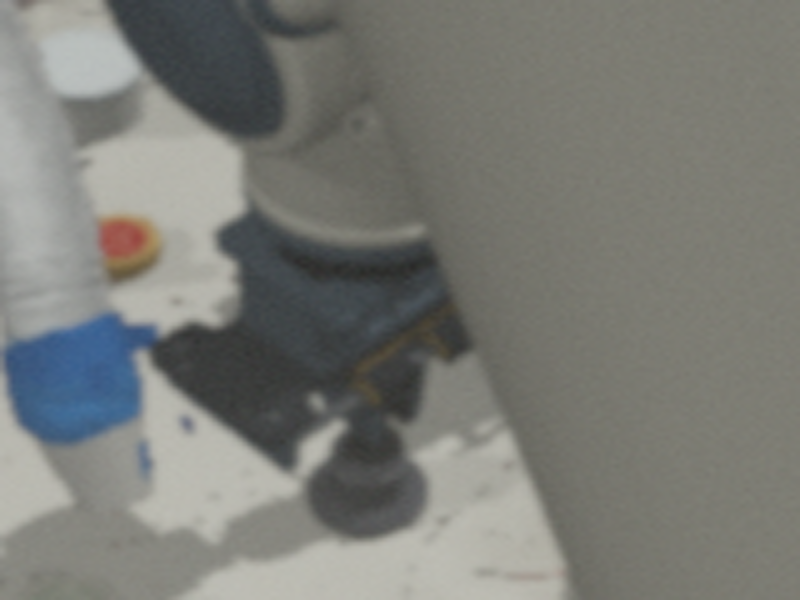

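Run:
```python
from h import *
np.set_printoptions(precision=4,suppress=True)
print(ctrl.move_l([.443,.037,.168],vel=.12,contact_N=8),ctrl.current_grip_width()*91,ctrl.current_contact_force())
cv2.imwrite("pics/scene3.png",ctrl.read_camera("scene"))
ctrl.move_l([.36,.03,.168],vel=.25)
ctrl.move_l([.36,-.3115,.168],vel=.3)
ctrl.move_l([.4902,-.3115,.165],vel=.2)
print(ctrl.current_t(),ctrl.current_tool_pos(),ctrl.current_grip_width()*91,ctrl.current_contact_force())
for i in range(1):
  cv2.imwrite("pics/scene4.png",ctrl.read_camera("scene"));cv2.imwrite("pics/top4.png",ctrl.read_camera("top"))
s=cv2.imread("pics/scene3.png");a=cv2.resize(s[200:310,270:370],None,fx=4,fy=4,interpolation=cv2.INTER_CUBIC)
cv2.imwrite("pics/s3z.png",a)
```

```text
False 11.097368091276177 [-0.2833 -0.417  -0.393 ]
9.525 [ 0.4894 -0.3109  0.1648] 11.148865092600959 [-0.2773  0.1932 -1.071 ]
```

View pics/s3z.png

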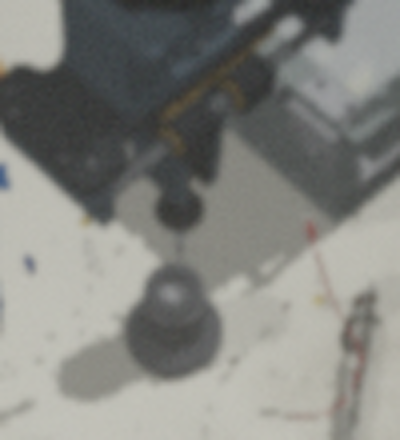

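View pics/scene4.png

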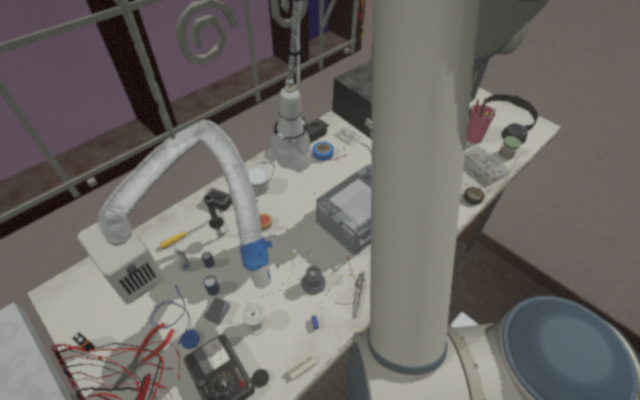

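View pics/top4.png

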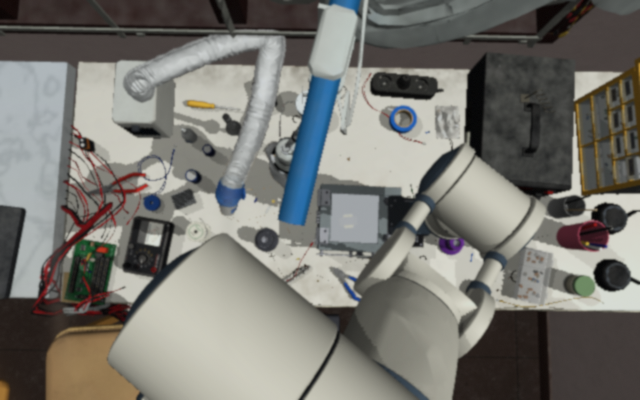

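Run:
```python
from h import *
np.set_printoptions(precision=4,suppress=True)
for x in(.438,.443,.448): print(x,(proj("scene",[x,.037,.091])[:2]-[270,200]+.5)*4-.5,(proj("scene",[x,.037,.136])[:2]-[270,200]+.5)*4-.5)
T=cv2.imread("pics/top4.png");c=cv2.resize(T[215:265,240:295],None,fx=11,fy=11,interpolation=cv2.INTER_CUBIC).astype(float)
cv2.imwrite("pics/stand3.png",np.clip((c-5)*3,0,255).astype(np.uint8))
for z in(.01,.056):print((proj("top",[.443,.037,z])[:2]-[240,215]+.5)*11-.5)
s=cv2.imread("pics/scene3.png");a=cv2.resize(s[235:285,295:335],None,fx=12,fy=12,interpolation=cv2.INTER_CUBIC);cv2.imwrite("pics/s3y.png",a)
for x in(.438,.443,.448): print(x,(proj("scene",[x,.037,.091])[:2]-[295,235]+.5)*12-.5,(proj("scene",[x,.037,.056])[:2]-[295,235]+.5)*12-.5)
```

```text
0.438 [180.912  257.9647] [180.7098 214.6386]
0.443 [174.8033 252.4733] [174.3571 209.0415]
0.448 [168.7254 247.0097] [168.0377 203.4737]
[303.7288 272.9349]
[282.0124 268.5284]
0.438 [243.736 354.894] [244.1764 449.2549]
0.443 [225.4099 338.42  ] [226.3819 433.0279]
0.448 [207.1763 322.0292] [208.6747 416.8804]
```

View pics/stand3.png

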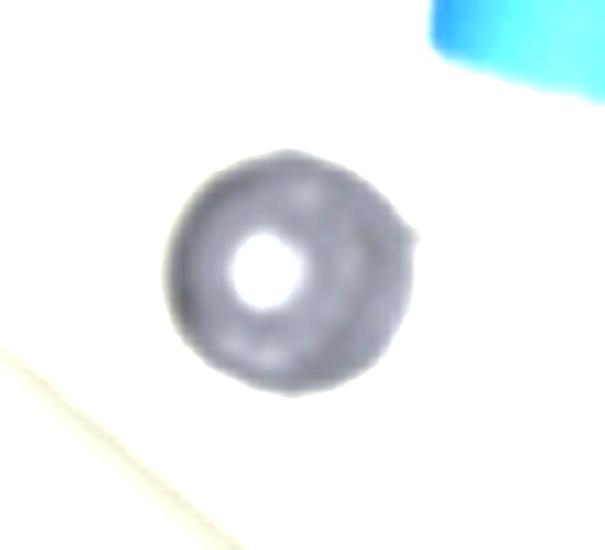

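View pics/s3y.png

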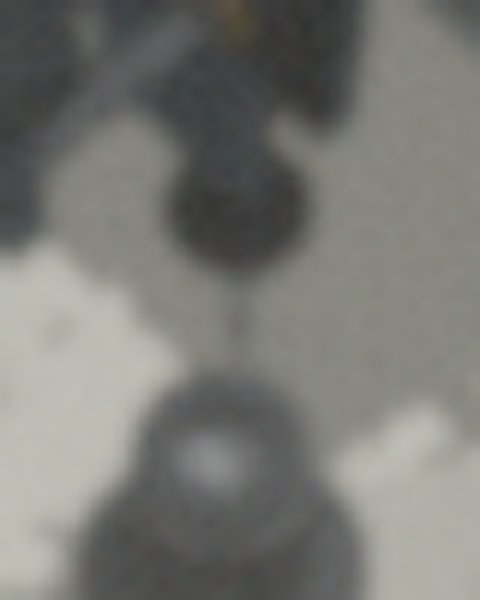

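Run:
```python
from h import *
np.set_printoptions(precision=4,suppress=True)
ctrl.move_l([.4902,-.3115,.135],vel=.1)
f0=ctrl.current_contact_force();print(ctrl.current_t(),f0,ctrl.current_tool_pos())
for c in(1.2,2.2,):
  print(c,ctrl.move_l([.4902,-.3115,.116],vel=.015,contact_N=c),ctrl.current_tool_pos(),ctrl.current_contact_force()-f0,ctrl.current_t())
```

```text
10.075 [-0.0073 -0.6615 -0.381 ] [ 0.4898 -0.3115  0.135 ]
1.2 True [ 0.49   -0.3114  0.1212] [-0.0271 -0.0284  2.8272] 10.9417
2.2 True [ 0.4903 -0.3116  0.1183] [0.1839 0.6672 7.8752] 11.2333
```

Run:
```python
from h import *
np.set_printoptions(precision=4,suppress=True)
print(ctrl.move_l([.4902,-.3115,.1165],vel=.01,contact_N=6),ctrl.current_tool_pos(),ctrl.current_contact_force());ctrl.sleep(.2)
print(ctrl.current_tool_pos(),ctrl.current_contact_force(),ctrl.current_t())
ctrl.move_l([.4902,-.3115,.168],vel=.1)
ctrl.move_l([.36,-.3115,.168],vel=.25)
ctrl.move_l([.36,.03,.168],vel=.3)
ctrl.move_l([.443,.040,.168],vel=.2)
print(ctrl.current_t(),ctrl.current_tool_pos(),ctrl.current_grip_width()*91,ctrl.current_contact_force())
ctrl.sleep(.2)
s=ctrl.read_camera("scene");cv2.imwrite("pics/s5.png",cv2.resize(s[235:285,295:335],None,fx=12,fy=12,interpolation=cv2.INTER_CUBIC))
```

```text
True [ 0.4906 -0.3118  0.118 ] [-1.1502  1.9973 13.5593]
[ 0.4906 -0.3118  0.1181] [-1.8273  1.2961 11.7404] 11.6417
14.9417 [0.4428 0.0394 0.1676] 11.196403869350657 [-0.4087 -0.1886 -0.15  ]
```

View pics/s5.png

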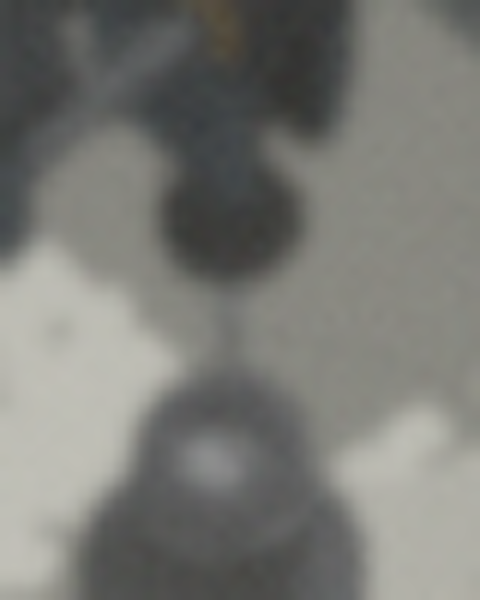

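Run:
```python
from h import *
np.set_printoptions(precision=4,suppress=True)
print(ctrl.move_l([.443,.0402,.093],vel=.08,contact_N=5),ctrl.current_tool_pos(),ctrl.current_contact_force(),ctrl.current_t())
print(ctrl.move_l([.443,.0402,.084],vel=.02,contact_N=2.5),ctrl.current_tool_pos(),ctrl.current_contact_force(),ctrl.current_t())
```

```text
False [0.4432 0.0402 0.0933] [-0.2154 -0.7965 -0.5501] 16.2833
True [0.4433 0.0402 0.0877] [0.2104 0.9739 2.2359] 16.6333
```

Run:
```python
from h import *
np.set_printoptions(precision=4,suppress=True)
ctrl.command_gripper(1.0)
print(ctrl.move_l([.443,.0402,.17],vel=.15,contact_N=6),ctrl.current_t(),ctrl.current_contact_force())
ctrl.move_l([.36,.03,.2],vel=.25)
s=ctrl.read_camera("scene");cv2.imwrite("pics/s6.png",cv2.resize(s[200:310,270:370],None,fx=5,fy=5,interpolation=cv2.INTER_CUBIC))
# check lifts
h=boxw([0,-.065,.136]);print(h)
for th in(0,.3,.5,.6,.65):
  a=th+np.arctan2(.047,.155);r=.162;hp=np.array([0,.09-r*np.cos(a),.089+r*np.sin(a)])
  c,s_=np.cos(th),np.sin(th);Rx=np.array([[1,0,0],[0,c,s_],[0,-s_,c]]) # box: -y side goes up
  R=Rb@Rx@np.array([[0,0,1],[-1,0,0],[0,-1,0.]]);p=boxw(hp)+R[:,1]*.019
  print(th,p,ctrl.ik(p,R), ctrl.ik(boxw(hp)+np.array([0,0,-.019]),Rb@np.array([[0,0,1],[-1,0,0],[0,-1,0.]])))
```

```text
False 18.5917 [ 0.0505  0.5867 -0.1459]
[ 0.492 -0.248  0.136]
0 [ 0.492 -0.248  0.117] [-32.9614  29.067   94.0051  -0.      56.9279  58.8086] [-32.9614  29.067   94.0051  -0.      56.9279  58.8086]
0.3 [ 0.4925 -0.2328  0.1616] [-21.2315  24.1353  97.6607 -20.1321  54.0522  81.8463] [-31.0655  25.179   92.5681  -0.      62.2529  60.7045]
0.5 [ 0.493  -0.2156  0.1879] [-12.1856  23.4051  99.2987 -34.2844  56.8325  98.6246] [-29.1151  22.8675  91.9305  -0.      65.202   62.6549]
0.6 [ 0.4933 -0.2051  0.1997] [ -7.5517  23.8953  99.8406 -40.6287  59.6244 106.4593] [-27.945   21.8253  91.717   -0.      66.4577  63.825 ]
0.65 [ 0.4935 -0.1995  0.2051] [ -5.2538  24.3546 100.0383 -43.5186  61.3129 110.1315] [-27.3138  21.3368  91.6376  -0.      67.0256  64.4562]
```

View pics/s6.png

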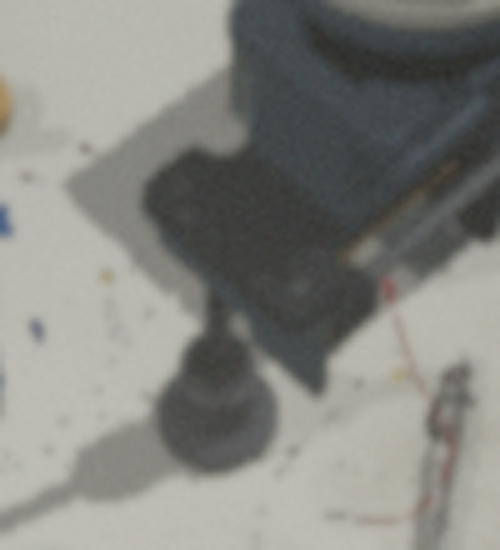

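Run:
```python
from h import *
np.set_printoptions(precision=4,suppress=True)
T=np.mean([ctrl.read_camera("top").astype(float) for _ in range(6)],0)
np.save("T6.npy",T)
d=(T[...,2]-T[...,0])
print(np.round(d[253:264,364:388]).astype(int))
cv2.imwrite("pics/tset2.png",cv2.resize(T[245:270,355:395].astype(np.uint8),None,fx=18,fy=18,interpolation=cv2.INTER_CUBIC))
S=cv2.imread("pics/sceneA.png").astype(float);d=(S[...,2]-S[...,0]);print(np.round(d[183:203,392:410]).astype(int))
print(ctrl.current_t())
```

```text
[[ 10  10  10  10  10   9   8   4  -1  -3   1   6   9  10  10  10  10  10
   10   8   8   7   7   7]
 [  9  10  11  11  10  10   9   5   0  -1   4  12  18  21  22  22  22  23
   22  19  14  11  10  10]
 [  6   8   8   9   8   8   7   4  -1  -1   5  18  34  45  48  48  50  53
   51  38  20  12  11  11]
 [  3   4   5   4   4   4   3   1  -2  -2   2  15  39  64  75  77  81  86
   83  59  26  12  11  11]
 [  4   3   4   3   4   4   5   5   4   4   6  14  38  68  82  85  92  99
   95  69  28  12  11  12]
 [  8   8   8   7   8  12  15  16  17  18  19  25  47  72  82  86  94 101
   94  64  27  12  11  12]
 [ 11  10  10  10  11  13  16  18  19  20  23  31  53  74  81  85  94 101
   91  58  25  13  12  12]
 [ 11  11  11  11  11  12  13  14  14  16  18  26  44  63  71  76  85  92
   81  50  23  13  11  11]
 [ 11  12  11  12  11  12  12  12  12  12  14  18  29  39  44  49  57  63
   53  35  18  12  11  11]
 [ 12  12  12  12  12  12  12  12  11  12  12  14  16  17  16  15  18  21
   20  17  13  12  12  11]
 [ 12  12  12  12  11  12  12  12  11  12  12  12  11   8   2  -2  -2   2
    6  10  11  1
[... 458 characters left out ...]
 7  3  1]
 [ 0  1  2  2  2  1  3  4 10 22 35 43 38 24  9  1  1  1]
 [ 1  2  1  2  2  2  2  4 11 22 31 31 25 11  3  2  0  1]
 [ 0  2  2  2  2  3  4  8 17 21 22 17 11  3 -1 -1 -1  0]
 [ 2  3  3  2  2  2  7 14 21 18 12  7  2 -2 -3 -2 -2  1]
 [ 2  3  2  2  2  5 11 18 19 13  7  4  0 -3 -3 -3 -2  0]
 [ 2  2  2  4  3  6 14 17 14  8  5  2  0 -3 -3 -3 -2 -1]
 [ 2  2  2  3  5  8 14 12  8  4  4  3 -1 -3 -3 -3 -1  0]
 [ 3  2  2  3  4  6 10  7  5  3  2  2  0 -2 -3 -1 -1  0]
 [ 2  3  3  1  3  4  5  4  3  3  3  1  1 -2 -1  0  2  1]
 [ 3  3  3  3  3  4  4  3  3  3  3  3  1 -1  0  0  3  3]
 [ 3  3  2  3  2  4  4  3  3  3  3  2  1  1  1  2  2  2]
 [ 2  3  3  4  3  3  4  3  3  2  3  2  1  0  1  2  3  4]]
19.45
```

View pics/tset2.png

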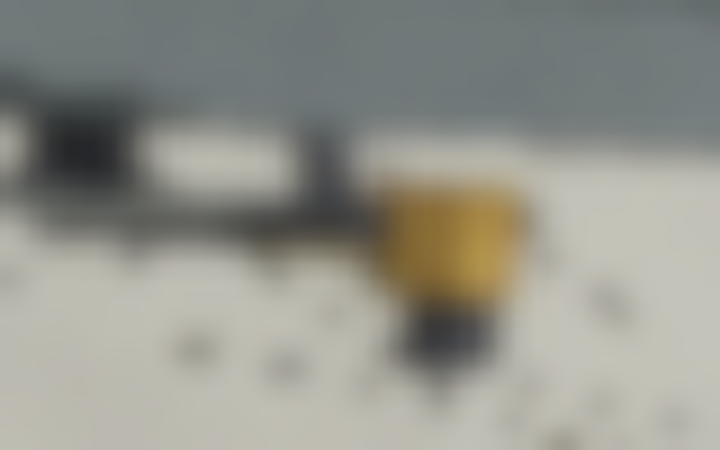

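Run:
```python
from h import *
np.set_printoptions(precision=4,suppress=True)
for a,b in(((398,198.3),(368.8,258.5)),((398.3,197.5),(368.8,258.5)),((398,198.3),(369.5,258.7))):
  X,e=tri(a,b);p=Rb.T@(X-O);print(p,e,lang(p))
```

```text
[-0.0916 -0.0198  0.1585] 0.001630866056910174 (np.float64(0.5641826784755154), np.float64(0.12992690735490897))
[-0.0917 -0.0196  0.1617] 0.002094129049354379 (np.float64(0.5860365523557661), np.float64(0.13149770131538782))
[-0.0915 -0.0211  0.1572] 0.0004624256222027472 (np.float64(0.5506674447508657), np.float64(0.13040341905722436))
```

```bash
cat >> h.py <<'E'
R0=np.array([[0,0,1],[-1,0,0],[0,-1,0.]])
PHI=np.arctan2(.047,.155)
def lidpose(th,off=np.zeros(3),k=1.0):
    a=th+PHI;r=.162;hp=np.array([0,.09-r*np.cos(a),.089+r*np.sin(a)])
    t=k*th;c,s_=np.cos(t),np.sin(t);Rx=np.array([[1,0,0],[0,c,s_],[0,-s_,c]])
    return boxw(hp)+Rb@Rx@np.array([0,0,-.019])+np.array(off),Rb@Rx@R0
E
python3 - <<'E'
from h import *
np.set_printoptions(precision=4,suppress=True)
p,R=lidpose(0)
ctrl.move_l([.36,-.248,.228],vel=.3)
ctrl.move_l([p[0],p[1],.228],vel=.2,ori=R)
print(ctrl.move_l([p[0],p[1],p[2]+.002],vel=.12,contact_N=6),ctrl.current_tool_pos(),ctrl.current_t())
f0=ctrl.current_contact_force()
ctrl.command_gripper(0.0)
print(ctrl.current_grip_width()*91,ctrl.current_contact_force()-f0,ctrl.current_tool_pos(),ctrl.current_t())
cv2.imwrite("pics/top7.png",ctrl.read_camera("top"));cv2.imwrite("pics/scene7.png",ctrl.read_camera("scene"))
E
```

```text
False [ 0.4923 -0.2483  0.1197] 22.4917
11.624801503649405 [ 1.6162  1.3102 -0.1935] [ 0.492  -0.2479  0.119 ] 23.6833
```

View pics/top7.png

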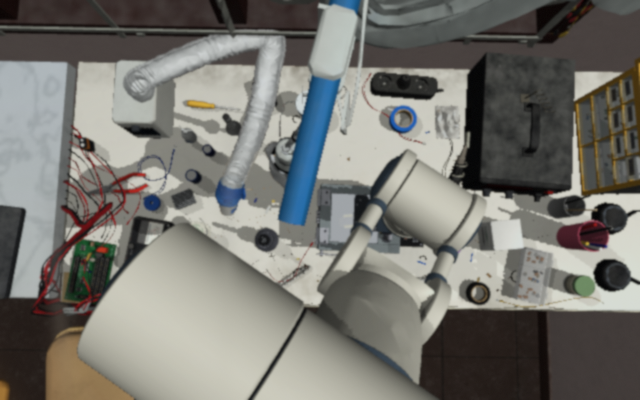

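View pics/scene7.png

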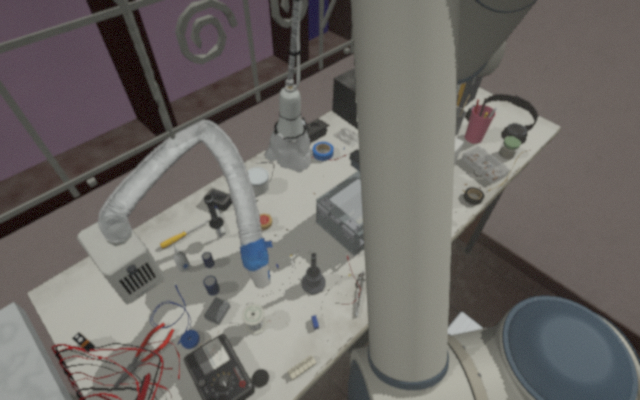

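Run:
```python
from h import *
for a,b in(((212,132),(272,48)),((240,175),(262,110)),((250,215),(245,160))): print(tri(a,b))
```

```text
(array([0.84372834, 0.01291213, 0.21721429]), np.float64(0.011160366627422463))
(array([0.71746796, 0.03335545, 0.17206636]), np.float64(0.018537845293721038))
(array([0.61586179, 0.07682055, 0.14344842]), np.float64(0.003518018357891533))
```

```bash
sed -i 's/-\.019\]/-.017]/' h.py
python3 - <<'E'
from h import *
np.set_printoptions(precision=4,suppress=True)
for th in(.08,.17,.26,.35,.44):
  p,R=lidpose(th)
  ctrl.move_l(p,vel=.05,ori=R)
  print(th,ctrl.current_tool_pos()-p,ctrl.current_contact_force(),ctrl.current_grip_width()*91,ctrl.current_t())
cv2.imwrite("pics/top8.png",ctrl.read_camera("top"));cv2.imwrite("pics/scene8.png",ctrl.read_camera("scene"))
E
```

```text
0.08 [-0.      0.0001 -0.    ] [ 0.5349 -1.4015 -5.0811] 11.330642917405022 24.1833
0.17 [-0.      0.     -0.0002] [ 0.9454 -0.5773 -5.3597] 11.361169368636446 24.6167
0.26 [-0.0001 -0.     -0.0002] [ 0.0985 -1.9462 -6.9462] 10.916737204382775 25.05
0.35 [-0.0001 -0.0001 -0.0002] [ 0.5266 -3.1647 -6.1417] 11.398215417205643 25.4833
0.44 [-0.0001 -0.0001 -0.0002] [ 0.9898 -3.9456 -6.5196] 11.577387244920617 25.9167
```

View pics/top8.png

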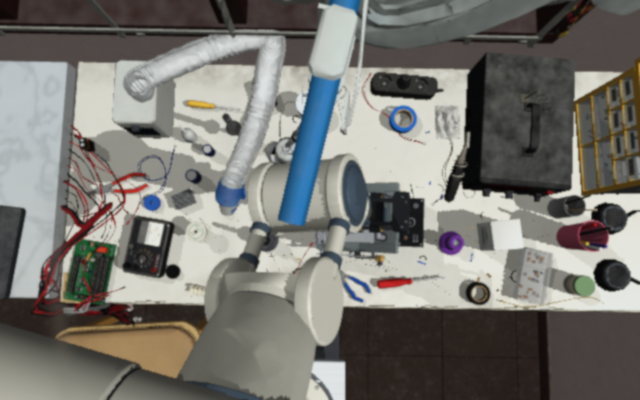

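View pics/scene8.png

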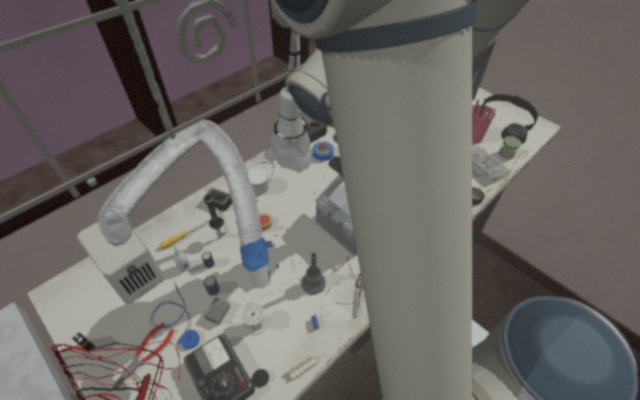

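Run:
```python
from h import *
T=np.mean([ctrl.read_camera("top").astype(float) for _ in range(4)],0);np.save("T8.npy",T)
a=cv2.resize(T[235:270,340:395].astype(np.uint8),None,fx=14,fy=14,interpolation=cv2.INTER_CUBIC);cv2.imwrite("pics/t8z.png",a)
for th in(0,.44,.5,.55,.6):
  for xb in(-.086,-.0916):print(th,xb,proj("top",boxw([xb,.09-.1275*np.cos(th),.089+.1275*np.sin(th)]))[:2],(proj("top",boxw([xb,.09-.1275*np.cos(th),.089+.1275*np.sin(th)]))[:2]-[340,235]+.5)*14-.5)
```

```text
0 -0.086 [373.32932872 256.13697371] [473.1106021  302.41763188]
0 -0.0916 [373.24665512 258.57421519] [471.95317171 336.53901261]
0.44 -0.086 [370.84128292 256.23893076] [438.27796088 303.84503059]
0.44 -0.0916 [370.75276109 258.80396841] [437.03865526 339.75555781]
0.5 -0.086 [369.62397947 256.21028233] [421.23571253 303.44395259]
0.5 -0.0916 [369.53412474 258.79229903] [419.97774643 339.59218638]
0.55 -0.086 [368.44690172 256.17822952] [404.75662404 302.99521334]
0.55 -0.0916 [368.35583724 258.77414037] [403.48172135 339.33796523]
0.6 -0.086 [367.123117   256.13871323] [386.22363807 302.44198527]
0.6 -0.0916 [367.03075383 258.74823796] [384.93055358 338.97533147]
```

View pics/t8z.png

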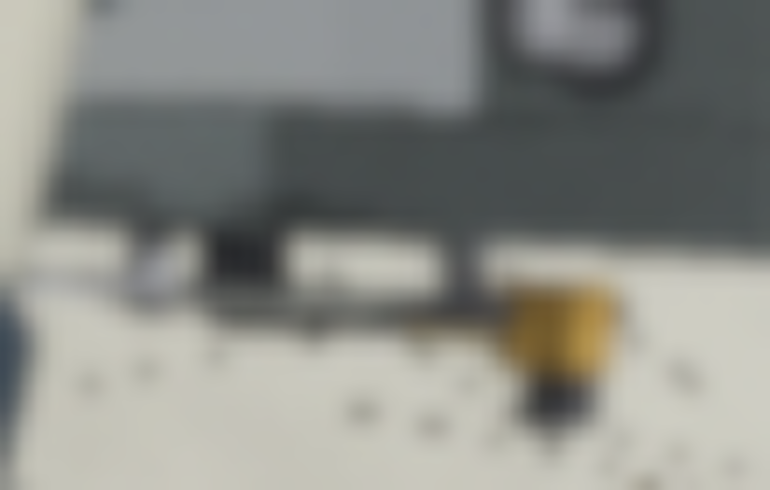

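Run:
```python
from h import *
A=np.load("T6.npy").mean(2);B=np.load("T8.npy").mean(2)
print("cols",list(range(350,380)))
for r in range(252,261): print(r,"shut",np.round(A[r,350:380]).astype(int));print("    lift",np.round(B[r,350:380]).astype(int))
```

```text
cols [350, 351, 352, 353, 354, 355, 356, 357, 358, 359, 360, 361, 362, 363, 364, 365, 366, 367, 368, 369, 370, 371, 372, 373, 374, 375, 376, 377, 378, 379]
252 shut [ 77  85 121 155 164 148 107  65  47  44  48  60  93 128 145 150 153 152
 146 142 132 111  96 100 117 134 141 144 145 143]
    lift [100 112 132 135  94  52  44  47  49  63 106 147 156 152 153 154 154 150
 144 137 126 100  82  87 107 126 134 134 131 129]
253 shut [ 82  93 132 167 174 152 107  64  44  40  43  59 100 144 168 177 178 177
 174 170 155 119  89  92 122 150 160 166 170 170]
    lift [124 142 155 150 103  54  43  44  46  64 117 167 180 176 181 186 187 186
 182 178 162 123  90  93 125 155 164 170 173 174]
254 shut [ 86  91 121 150 153 128  93  66  53  47  47  59  90 130 160 175 178 179
 178 175 161 122  86  85 114 142 148 158 165 167]
    lift [138 152 156 142  99  61  52  51  52  66 111 158 168 162 172 184 188 188
 187 185 170 130  92  90 120 148 152 161 169 171]
255 shut [ 92  90 104 120 124 112  94  82  75  69  68  73  89 112 133 147 153 153
 152 150 141 110  80  75  94 114 116 123 129 133]
    lift [136 143 14
[... 731 characters left out ...]
 90  96  96  93  90  82  81  91  99 103]
    lift [183 184 187 186 172 151 137 133 132 130 126 116 105 116 126 128 124 120
 115 106 104 105 103 101  97  87  82  85  84  85]
259 shut [183 184 185 186 181 177 177 176 175 175 173 163 152 161 169 170 169 165
 153 132 129 141 143 138 125 103  89  93  98 102]
    lift [192 194 195 194 186 175 174 176 176 176 172 162 152 164 173 175 174 171
 162 144 140 150 153 146 134 110  93  90  85  85]
260 shut [176 181 185 184 177 170 177 184 185 185 184 180 177 182 185 186 185 184
 179 165 158 169 174 170 156 130 106  97  92  95]
    lift [186 190 195 194 186 178 186 192 194 193 193 189 185 191 194 195 195 194
 188 175 168 178 183 179 166 138 112  97  83  81]
```

Run:
```python
from h import *
S=cv2.imread("pics/sceneA.png");T=np.load("T6.npy").astype(np.uint8)
pts=[(-.077,-.095,.098),(.077,-.095,.098),(-.077,.095,.098),(.077,.095,.098),(-.046,-.065,.142),(.046,-.065,.142),(-.059,-.16,.052),(.059,-.16,.052),(0.0,-.128,.052)]
for n,im,(x0,y0,x1,y1),k in(("scene",S,(305,160,425,260),6.5),("top",T,(305,175,435,270),6)):
  a=cv2.resize(im[y0:y1,x0:x1],None,fx=k,fy=k,interpolation=cv2.INTER_CUBIC)
  for p in pts:
    u=(proj(n,boxw(p))[:2]-[x0,y0]+.5)*k-.5;cv2.drawMarker(a,tuple(int(round(q)) for q in u),(0,0,255),0,10,1)
  for th,c in((.5,(255,0,0)),(.57,(0,255,0)),(.64,(255,0,255))):
    for r in(.1275,.15):
      u=(proj(n,boxw([-.0905,.09-r*np.cos(th),.089+r*np.sin(th)]))[:2]-[x0,y0]+.5)*k-.5;cv2.drawMarker(a,tuple(int(round(q)) for q in u),c,1,8,1)
  cv2.imwrite(f"pics/ov_{n}.png",a)
```

```text
(no output)
```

View pics/ov_scene.png

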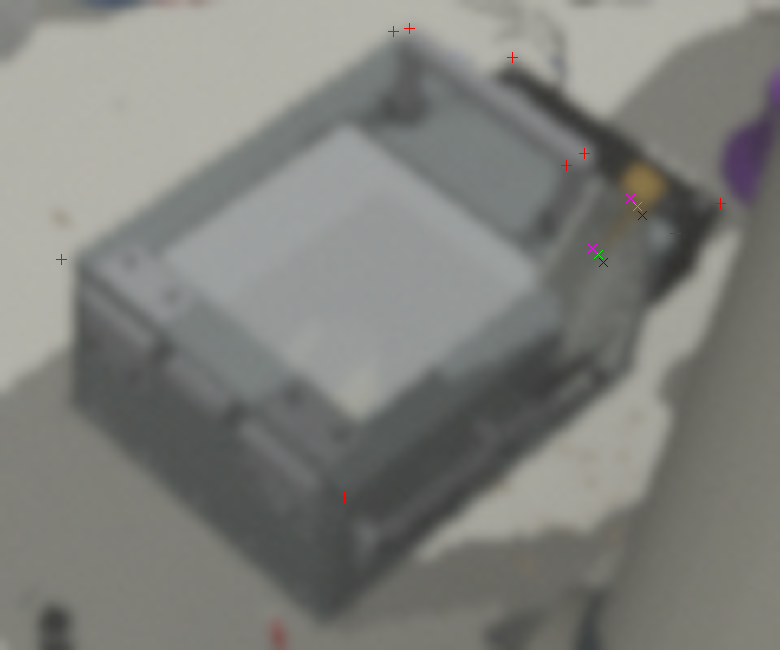

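View pics/ov_top.png

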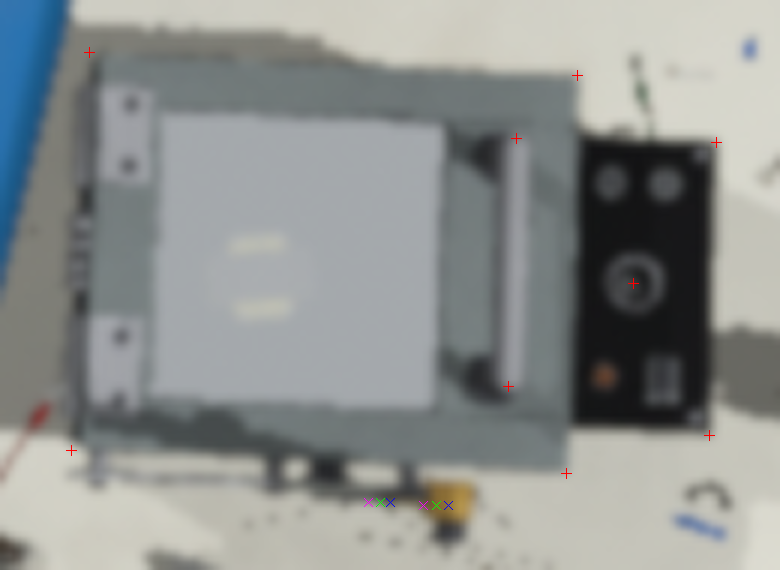

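Run:
```python
from h import *
np.set_printoptions(precision=4,suppress=True)
for th in(.5,.55):
  p,R=lidpose(th)
  ctrl.move_l(p,vel=.05,ori=R)
  print(th,ctrl.current_tool_pos()-p,ctrl.current_contact_force(),ctrl.current_grip_width()*91,ctrl.current_t())
ctrl.sleep(.2)
T=np.mean([ctrl.read_camera("top").astype(float) for _ in range(8)],0);np.save("T9.npy",T)
a=cv2.resize(T[240:270,345:390].astype(np.uint8),None,fx=17,fy=17,interpolation=cv2.INTER_CUBIC).astype(float);cv2.imwrite("pics/t9z.png",np.clip((a-30)*1.4,0,255).astype(np.uint8))
cv2.imwrite("pics/scene9.png",ctrl.read_camera("scene"))
A=np.load("T6.npy").mean(2);B=T.mean(2);C=np.load("T8.npy").mean(2)
def edges(M,r,lo,hi):
  x=np.arange(lo,hi);w=np.clip(100-M[r,lo:hi],0,None);return (x*w).sum()/w.sum()
for r in(252,253,254):print(r,[edges(M,r,lo,hi) for M,lo,hi in((A,354,365),(C,351,364),(B,349,363))])
def pr(th,rb,zo):
  c,s=np.cos(th),np.sin(th);return proj("top",boxw([-.08,.09-rb*c-zo*s*-1*-1,.089+rb*s+zo*c]))[0]
for rb in(.0945,.097):
  for zo in(0.,-.003,.003):
    print(rb,zo,[round(pr(t,rb,zo)-pr(0,rb,zo),2) for t in(.40,.44,.48,.53,.55,.57)],pr(0,rb,zo))
```

```text
0.5 [-0.0001  0.0001  0.    ] [ 0.4437 -5.3272 -6.6884] 11.111668863924276 26.5583
0.55 [-0.0001  0.0001 -0.    ] [ 0.1678 -5.7184 -6.4266] 11.316247038712179 26.8667
252 [np.float64(359.11601830663625), np.float64(356.8234901568235), np.float64(354.3781627535902)]
253 [np.float64(359.0412782956058), np.float64(356.9052737655358), np.float64(354.72318768619664)]
254 [np.float64(359.12556973564256), np.float64(356.93783169067467), np.float64(354.77592645791435)]
0.0945 0.0 [np.float64(-1.81), np.float64(-2.36), np.float64(-2.98), np.float64(-3.85), np.float64(-4.23), np.float64(-4.62)] 359.18751387010605
0.0945 -0.003 [np.float64(-2.32), np.float64(-2.92), np.float64(-3.58), np.float64(-4.51), np.float64(-4.91), np.float64(-5.33)] 359.06792981463997
0.0945 0.003 [np.float64(-1.29), np.float64(-1.8), np.float64(-2.37), np.float64(-3.19), np.float64(-3.54), np.float64(-3.91)] 359.3077567914601
0.097 0.0 [np.float64(-1.82), np.float64(-2.38), np.float64(-3.02), np.float64(-3.91), np.float64(-4.29), np.float64(-4.69)] 360.26559014040816
0.097 -0.003 [np.float64(-2.33), np.float64(-2.94), np.float64(-3.62), np.float64(-4.57), np.float64(-4.98), np.float64(-5.4)] 360.14305267341626
0.097 0.003 [np.float64(-1.3), np.float64(-1.82), np.float64(-2.41), np.float64(-3.24), np.float64(-3.6), np.float64(-3.98)] 360.38880274429744
```

View pics/t9z.png

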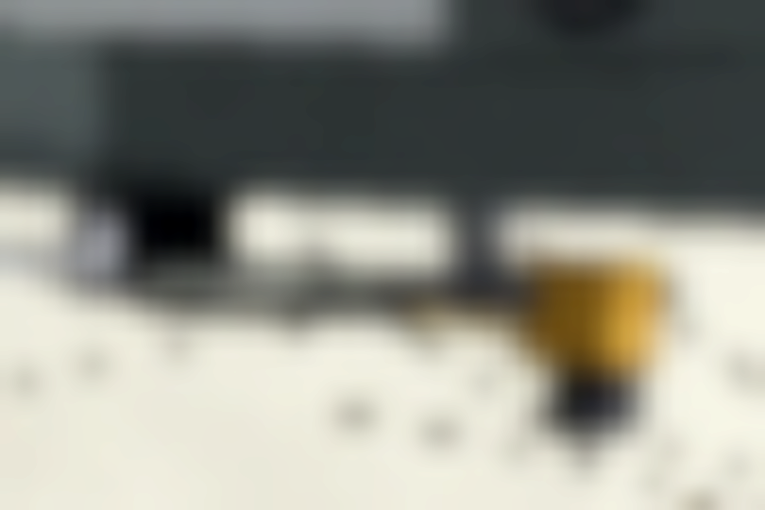

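View pics/scene9.png

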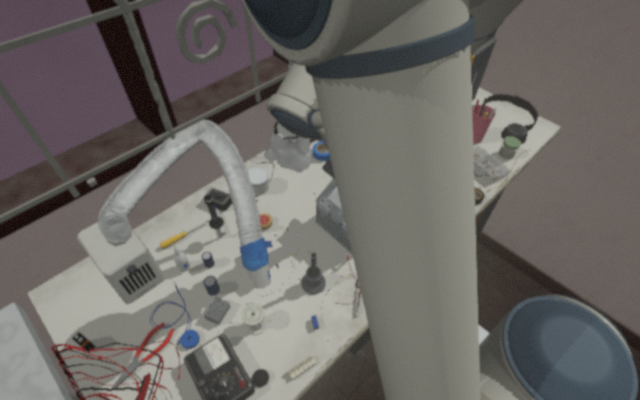

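Run:
```python
from h import *
A=np.load("T6.npy");C=np.load("T8.npy");B=np.load("T9.npy")
for r in range(255,260):
  for n,M in(("0  ",A),(".44",C),(".55",B)): print(r,n,np.round(M[r,358:380].mean(1)).astype(int),)
for r in (257,258,259):
  for n,M in(("0  ",A),(".44",C),(".55",B)): print(r,n,"R-B",np.round(M[r,358:380,2]-M[r,358:380,0]).astype(int),)
```

```text
255 0   [ 75  69  68  73  89 112 133 147 153 153 152 150 141 110  80  75  94 114
 116 123 129 133]
255 .44 [ 72  78 102 132 139 136 144 157 163 162 161 159 149 116  85  80  99 118
 114 117 122 126]
255 .55 [ 97 129 144 147 141 131 138 153 159 159 159 159 150 117  85  80  98 117
 113 117 124 128]
256 0   [ 93  89  89  91  95 102 108 114 116 113 109 104  98  82  68  65  73  83
  89  97 103 107]
256 .44 [ 90  94 103 115 117 117 120 126 126 122 118 112 104  87  73  70  77  85
  82  83  86  90]
256 .55 [104 116 123 124 117 107 106 114 116 113 110 110 105  89  73  69  76  83
  82  83  86  90]
257 0   [109 106 106 101  95  96  98  99  97  89  80  73  71  69  66  66  69  72
  78  92  99 103]
257 .44 [ 95  97 101 102  96 101 106 108 104  96  91  86  81  75  72  72  74  74
  75  79  81  83]
257 .55 [107 113 115 111 102  95  94  97  96  89  85  87  89  83  75  73  74  74
  73  76  80  84]
258 0   [146 144 142 132 118 122 129 130 126 118 105  90  90  96  96  93  90  82
  81  91  99 103]
258 .44 [132 130 126 116 105 116 126 128 124 120 115 106 104 105 103 101  97  87
  82  85  84  85]
258 .55 [13
[... 404 characters left out ...]
 4  3  3  3  4  3  4  3  4  4  5  5  4  4  6 14 38 68 82 85]
257 .44 R-B [ 3  3  4  4  4  4  4  4  4  4  6  8  8  6  5  5  6 12 31 56 66 69]
257 .55 R-B [ 4  5  5  5  4  4  4  4  4  4  6 10 12  9  6  5  6 11 30 53 65 69]
258 0   R-B [ 9  9  8  8  6  6  8  8  8  7  8 12 15 16 17 18 19 25 47 72 82 86]
258 .44 R-B [ 8  8  8  7  6  7  8  8  7  8 11 17 20 19 18 19 20 26 45 65 69 71]
258 .55 R-B [ 8  8  8  7  6  6  8  8  7  8 11 19 23 21 19 19 20 25 41 59 67 71]
259 0   R-B [11 11 11 10 10  9 11 10 10 10 11 13 16 18 19 20 23 31 53 74 81 85]
259 .44 R-B [11 11 11 10 10 10 11 11 11 10 12 16 19 19 19 22 24 32 54 70 70 71]
259 .55 R-B [11 11 11 10 10 10 11 11 11 10 12 16 20 20 20 22 24 31 48 61 66 71]
```

Run:
```python
from h import *
np.set_printoptions(precision=4,suppress=True)
p,R=lidpose(.561);ctrl.move_l(p,vel=.02,ori=R);ctrl.sleep(.5)
print(ctrl.current_tool_pos()-p,ctrl.current_contact_force(),ctrl.current_grip_width()*91,ctrl.current_t(),ctrl.current_dq())
T=np.mean([ctrl.read_camera("top").astype(float) for _ in range(6)],0)
a=cv2.resize(T[215:275,230:400].astype(np.uint8),None,fx=4.6,fy=4.6,interpolation=cv2.INTER_CUBIC);cv2.imwrite("pics/t10.png",a)
for r in(256,257,258): print(r,np.round(T[r,358:380].mean(1)).astype(int),np.round(T[r,364:376,2]-T[r,364:376,0]).astype(int))
S=ctrl.read_camera("scene");cv2.imwrite("pics/s10.png",cv2.resize(S[180:330,180:380],None,fx=4,fy=4,interpolation=cv2.INTER_CUBIC))
```

```text
[-0.0001  0.     -0.    ] [-0.6933 -4.6158 -7.3094] 11.216064128023298 28.2667 [ 0.0386  0.0077 -0.0042  0.0363 -0.0205 -0.0112]
256 [104 117 122 120 109 102 105 114 116 113 111 110 105  88  72  69  76  84
  82  83  86  90] [ 4  5  5  5  5  5  5  2 -1 -2  1 10]
257 [106 113 114 108  96  92  94  97  96  89  85  87  89  83  75  73  74  74
  73  77  80  84] [ 4  4  4  4  6 10 12  9  6  5  6 11]
258 [134 133 130 120 108 115 122 124 124 117 106 107 117 116 108 102  98  87
  77  77  80  85] [ 7  7  7  7 12 20 23 21 19 20 20 25]
```

View pics/t10.png

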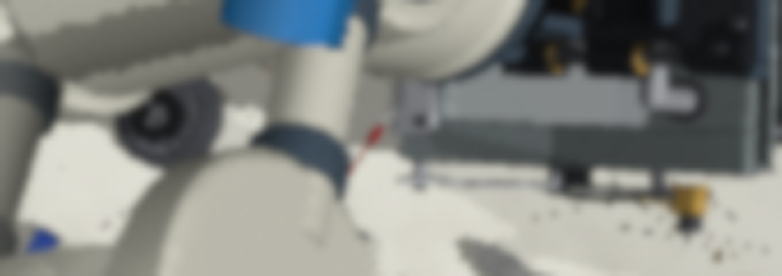

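View pics/s10.png

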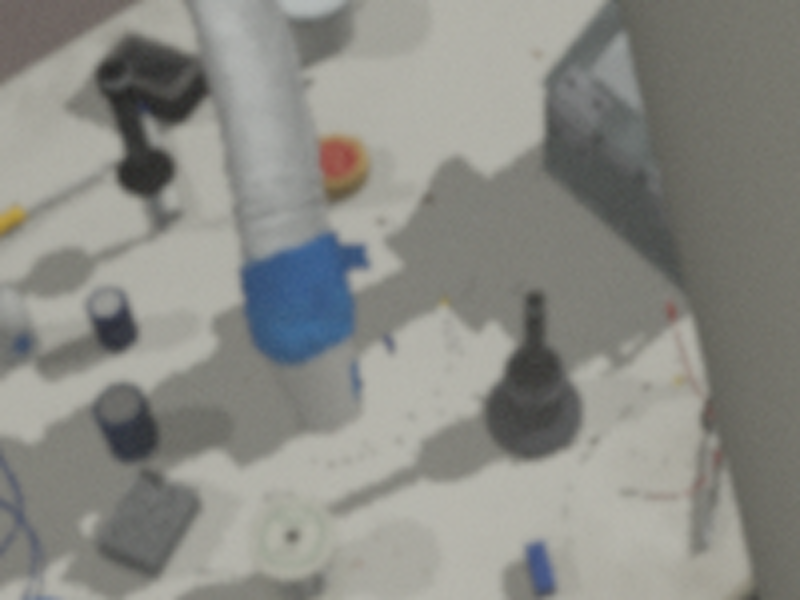

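Run:
```python
from h import *
print(ctrl.current_tool_pos(),ctrl.current_grip_width()*91,ctrl.current_t());print(ctrl.sign_off())
```

```text
[ 0.49315825 -0.20828904  0.19688429] 11.102862046915122 28.6167
the job is handed in; nothing more can be done
None
```

I handed the job in at 28.6 s with the lid held by its handle at about 0.56 rad, my best estimate of the set pointer's angle.

- **Reset button:** I pressed it with the stylus tip while the lid was shut. It met a hard stop at about 12–13 N, more than the 4.2 N needed to bottom it, at the depth expected for fully down.
- **Stylus:** It is back upright in the dark stand. The finger guard touched the rim within 0.3 mm of its original height, and the last picture shows it standing there.
- **Lid angle:** The arm's position puts the lid at 0.561 rad. Image shifts in the top view agreed to about 0.01 rad at 0.44 and 0.55 rad. I approached from below and never went past 0.561.
- **Match with the set pointer:** This is the least certain point. My estimates of its angle ranged from 0.53 to 0.60 rad, depending on the view and which feature I used. In the top view the dark and brass tips meet at about pixel column 368.5. At the end the arm blocked the scene camera's view of the pointers, so only the top view could confirm it.
- **Steadiness and surroundings:** The last readings showed the arm still, about 9 N at the handle and a firm grip. The set pointer had not visibly moved, and the bystanders in view of the last pictures looked undisturbed.

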